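# Rack the wet palettes and shut the caddy bin

## Robot

A 6-joint arm with a two-finger parallel gripper is mounted at the origin on the work surface. World frame = base frame: x ahead of the robot, y to its left, z up, the work surface at z = 0. Lengths are in m, angles in degrees, forces in N, time in s.
With the tool pointing down it reaches from about 0.35 to 1 m from the base axis. Payload 7.1 kg.
Tool frame: the origin (TCP) lies at the very end of the fingers, on their centre line; the grasp point (between the pads) lies 19 mm behind it (bot.hold_point_z is the distance from the TCP to the grasp point, in m); x points along the fingers, z is the direction in which the jaws open and shut, and the axes are right-handed (so a half turn about x gives the same grasp; the last joint's range is limited). The gripper opens to 85 mm and grips with 20 to 120 N. Pads are 22 mm wide; open, the fingers measure 114 mm over their backs; the gripper's body (76 mm by 85 mm) begins 54 mm behind the grasp point. The pads swing forward as they close: fully open they stand 13 mm farther back than shut.
Start: joints at [74.599, 24.242, 93.386, -0, 62.372, -1.089], TCP at [0.154, 0.606, 0.231] pointing down, gripper open.
Joint ranges: [-172.04, 172.04], [-51.8, 120.97], [4.93, 147.93], [-75.15, 255.16], [6.16, 154.13], [-145.62, 145.62]. Speed limits (degrees/s): [136.94, 136.94, 172.46, 180, 180, 180].

## Interface

Orientations are given as [roll, pitch, yaw] about the fixed x, y, z axes, in that order (R = Rz(yaw) Ry(pitch) Rx(roll)).
In Python, from rig import bot gives the robot as it stands.
- The arm moves only by the shell command python3 -m pendant 'ROWS' [FORCE]. ROWS is JSON, a list of rows, each an object of numbers: "wx", "wy", "wz": the turn, a rotation vector about the tool's x, y, z in rad; "dx", "dy", "dz": the shift along the tool's x, y, z in mm; "claw": the finger opening in mm, from 0 to 85.4. In form: [{"wx": .., "wy": .., "wz": .., "dx": .., "dy": .., "dz": .., "claw": ..}, ...]. A call has 1 to 10 rows; each row is the pose to reach, as a shift and turn from the pose measured when the call began, along the tool's axes at that moment; what a row does not reach only later rows make up. A row lasts 1/10 s, in which the tool goes at most 50 mm and 8.59 degrees, less where a joint would pass 70% of its speed; a pose out of reach is approached as far as the arm can. A call with a gripper value outside its range is refused whole. The fingers move at their own pace and stop on an object; FORCE is the grip in N (left out, the last holds). Time passes only in rows, so rows that repeat a pose let the fingers close. It gives the time, the measured TCP pose, the force and the opening at its end, in the units of the state.
- bot.sense(): the state, without advancing time (a new reading comes with each control period).
- bot.camera(name): name is "scene" or "top"; returns the picture (420x560x3 uint8, red, green, blue); there is no depth.
- bot.calibration(name): a dict with "camera_matrix" (3x3 intrinsics, pixels), "eye" and "rotation" of the camera in the world. Camera axes: x right, y up, looking along -z (the intrinsics and any distortion apply to the point x, -y, -z); pixel columns grow to the right and rows downward; lengths in m; the calibration is good to about 2 mm. A picture is of the moment at which its call begins. calibration takes no time and is no camera call.
- bot.hand_in(): hands the job in, once; it reports no verdict.
Trained networks look in the newest picture that a camera, given by its name, has taken for a name from the list of things; names that differ only in an ending like _2 or _b are one class to them, and where a whole thing is asked for, a point or a joint stands for the part that bears it (a point fixed in the world has none). Each returns a list of dicts, best first, with "confidence" (0 to 1); they miss things now and then, are a little off and sometimes report something else, mostly with a low value. They report only what shows in the picture. A call takes as long as a camera call. They do not tell look-alikes from the thing itself.
- bot.look_for(name, camera): "extent" ([left, top, width, height] as shares, 0 to 1, of the picture: columns of its width, rows of its height, round what is visible of it).
- bot.trace(name, camera): "pixels" (420x560 bool, what is visible of it) and "extent" ([left, top, width, height] as shares, 0 to 1, of the picture: columns of its width, rows of its height, round what is visible of it).
The state is a dict: "time_s": time; "q": joint angles; "dq": joint speeds; "tau": joint torques, N m; "tcp_pos": TCP position; "tool_rot": TCP orientation; "contact_force": force on the tool from outside, world axes, zero at the start; "wrist_torque": the same for the moment, N m; "width": finger opening in m.
Only numpy, scipy, OpenCV 4.12 (cv2) and the standard library are available. Lean on these libraries where they do the work, as an engineer would, in place of code of your own. Each camera call takes 0.05 s, during which the arm holds its last target. There are 200 camera calls.

## Task

Two rinsed round mixing palettes, one blue and one white, have been left in the tilt-out bin of the green caddy and prop it open. Stand both of them upright in the wire drying rack, each seated between tines with at least one empty gap between any two palettes so that air gets round them; set them down, do not drop them. Push the emptied bin fully shut, and leave the pink palette and the things on the tray as they are.

Things in the scene. Friction and masses are not known exactly. Their poses are not given: they have to be found in the camera images.
- palette_blue: round flat ceramic mixing palette, blue, 90 mm in diameter, 10 mm thick, about 140 g, loose, with a shallow well in one face. Origin: centre of the disc; x: the disc's axis, square to its faces. Starts on edge in one of the bin's two cells, lying against the inside of the front panel, so it leans towards the robot by the bin's angle; about 37 mm of it stands out past the panel's top edge.
- palette_white: round flat ceramic mixing palette, white with a gold-brown line round the rim, 90 mm in diameter, 10 mm thick, about 140 g, loose, with a shallow well in one face. Origin: centre of the disc; x: the disc's axis, square to its faces. Starts in the bin's other cell, in the same way as the blue one.
- palette_pink: round flat ceramic mixing palette, pink, 90 mm in diameter, 10 mm thick, about 140 g, loose, with a shallow well in one face. Origin: centre of the disc; x: the disc's axis, square to its faces. It already stands in the rack, in the end gap at x = +66 mm, and stays there.
- rack: steel wire drying rack, fixed, in a white drip tray 200 x 116 mm with a 10 mm rim. Origin: under its centre, on the work surface; x runs along it, across the gaps. Eight pairs of upright tines 4 mm thick at y = +26 and -26 mm, 22 mm apart in x (first pair at x = -77, last at +77 mm), tips 64 mm above the surface. Seven gaps, 18 mm clear, centred at x = -66, -44, ... 66 mm.
- rack_seat (a point): where the centre of a palette comes when seated in the rack's middle gap: 56 mm above the work surface (palette top 101 mm), same axes as the rack. For other gaps shift it along x by 22 mm steps. The palette rests on two 5 mm rails along x at y = +26 and -26 mm and faces along the rack's x; it may lean by up to 10 degrees. Between the two rows of tines it is free.
- caddy: green plastic caddy, fixed, 210 mm wide (y), x from -55 (front face, roughly towards the robot) to +65 mm. Origin: on the work surface, mid-width; z up. The tilt-out bin is in its front, under a flat deck with top at 73 mm; behind the deck, x = 21 to 65 mm, are brush pockets 105 mm high with brushes and bottles up to 160 mm.
- bin (a joint): angle of the tilt-out bin (rad): 0 = shut, front panel upright and flush with the caddy's front; grows to 0.70 as the bin's top tilts out towards the caddy's -x; starts half open, 0.33 to 0.43. A stiff hinge: it stays where it is left; about 6 N near the top of the panel pushes the empty bin shut. It cannot shut over a palette.
- bin_hinge (a point): middle of the bin's hinge axis, at the foot of the front panel's outer face, 12 mm above the work surface; the axis runs along the caddy's y; same axes as the caddy. Bin 201 mm wide, 42 mm deep, walls 3 mm. Two cells centred at y = +49.5 and -49.5 mm, 96 mm wide; a palette in one has its centre 48 mm up the panel and 8 mm behind the panel's outer face.
- bin_lip (a point): middle of the top edge of the bin's front panel, on the outer face, 56 mm from the hinge axis; moves with the bin. x: square to the panel, into the bin; z: up the panel. The bin's back and divider are 36 mm high; beside the panel, sides and divider rise to 56 mm.
- tray: white melamine tray, fixed, 260 x 160 mm, rim 18 mm, in the middle, holding the manicure things. Origin: under its centre, on the work surface.
- nail_file: glass nail file with a lilac end, 140 x 12 x 4 mm, loose, lying in the tray. Origin: centre of its underside.
- pusher: stainless cuticle pusher, 120 mm long, 8 mm thick, loose, lying in the tray. Origin: centre of its underside.
- buffer: grey buffer block, 95 x 26 x 26 mm, loose, in the tray. Origin: centre of its underside.
- bottle1: empty glass polish bottle, 30 mm in diameter, 73 mm high with its black screw top, loose, standing in the tray. Origin: centre of its underside.
- bottle2: the same, with a white screw top.
Not all that is in view belongs to the job. Leave any orange or red look-alike of the rack alone.

How it is judged:
By the outcome, as a careful person would: the job done as asked, in the order asked, and still so for the second after the job is handed in, with the robot touching nothing.
It also fails if it takes over 70 s, if anything falls off the work surface, if the arm or the gripper's body presses on something with over 40 N, if the wrist force passes 120 N, or if a joint passes its speed limit or range.

## Working session

There is one attempt and no reset: what is moved stays moved. The work goes in short steps, Python scripts to look and compute and a shell command to move; the robot and the scene stay as the last step left them, time stands still between calls to the robot, and variables do not carry over. Pictures are saved under pics/ and viewed, about 8 in all and at most 12, crops included, and the job is handed in when it is done.

```bash
ls; mkdir -p pics
python3 - <<'E'
from rig import bot
import cv2,numpy as np
for c in("scene","top"):
    im=bot.camera(c); cv2.imwrite(f"pics/{c}0.png",im[:,:,::-1])
    k=bot.calibration(c); print(c,{a:np.round(b,4).tolist() if not isinstance(b,str) else b for a,b in k.items()})
    for n in("palette_blue","palette_white","palette_pink","rack","caddy","bin","tray"):
        print(n,[(np.round(np.array(d["extent"])*[560,420,560,420]).tolist(),round(d["confidence"],2)) for d in bot.look_for(n,c)][:3])
print(bot.sense(),bot.hold_point_z)
E
```

```text
pics
scene {'camera_matrix': [[469.712, 0.0, 278.0115], [0.0, 469.712, 210.6598], [0.0, 0.0, 1.0]], 'eye': [1.0307, -0.4408, 0.7362], 'rotation': [42.3506, 0.4738, 44.795]}
palette_blue []
palette_white [([96.0, 265.0, 50.0, 37.0], 0.73)]
palette_pink [([383.0, 154.0, 25.0, 38.0], 0.85), ([270.0, 229.0, 47.0, 36.0], 0.73), ([315.0, 149.0, 98.0, 62.0], 0.66)]
rack [([169.0, 149.0, 97.0, 81.0], 0.76), ([312.0, 144.0, 101.0, 68.0], 0.72), ([240.0, 92.0, 87.0, 64.0], 0.64)]
caddy [([95.0, 236.0, 148.0, 141.0], 0.86), ([332.0, 257.0, 21.0, 32.0], 0.29)]
bin [([251.0, 196.0, 156.0, 132.0], 0.61), ([91.0, 235.0, 107.0, 70.0], 0.53)]
tray [([251.0, 195.0, 158.0, 131.0], 0.66), ([296.0, 221.0, 43.0, 34.0], 0.59)]
top {'camera_matrix': [[404.8524, 0.0, 279.3993], [0.0, 404.8524, 210.4868], [0.0, 0.0, 1.0]], 'eye': [0.4021, -0.0317, 1.02], 'rotation': [11.0114, 0.066, -91.3603]}
palette_blue [([335.0, 226.0, 39.0, 14.0], 0.58), ([333.0, 225.0, 47.0, 14.0], 0.27)]
palette_white [([381.0, 230.0, 35.0, 13.0], 0.62)]
palette_pink [([148.0, 168.0, 37.0, 15.0], 0.85), ([332.0, 226.0, 91.0, 12.0], 0.3
[... 194 characters left out ...]
0.69)]
tray [([228.0, 126.0, 63.0, 97.0], 0.59)]
{'time_s': 0.8, 'q': array([ 7.45989716e+01,  2.42412984e+01,  9.33881059e+01,  1.57077226e-03,
        6.23747922e+01, -1.08848423e+00]), 'dq': array([ 0.051313  , -0.0207646 , -0.07301924, -0.00612602, -0.04603556,
        0.10254622]), 'tau': array([ 4.08788555e-04, -5.57279921e+01, -2.82127959e+01, -1.05148758e-04,
        1.03316550e-03, -2.90167361e-05]), 'tcp_pos': array([0.15446113, 0.60556451, 0.23131323]), 'tool_rot': array([ 160.56493479,   89.99557875, -123.74833774]), 'contact_force': array([ 0.39361166, -0.58019713, -0.31778009]), 'wrist_torque': array([ 0.01005759, -0.05567498,  0.00964308]), 'width': 0.08519233573880415} 0.0187
```

Run:
```python
import cv2,numpy as np
a=cv2.imread("pics/scene0.png");b=cv2.imread("pics/top0.png")
cv2.imwrite("pics/v1.png",cv2.resize(b[110:370,120:450],None,fx=2.4,fy=2.3,interpolation=cv2.INTER_CUBIC))
cv2.imwrite("pics/v2.png",cv2.resize(a[80:390,80:425],None,fx=2.3,fy=1.9,interpolation=cv2.INTER_CUBIC))
```

```text
(no output)
```

View pics/v1.png

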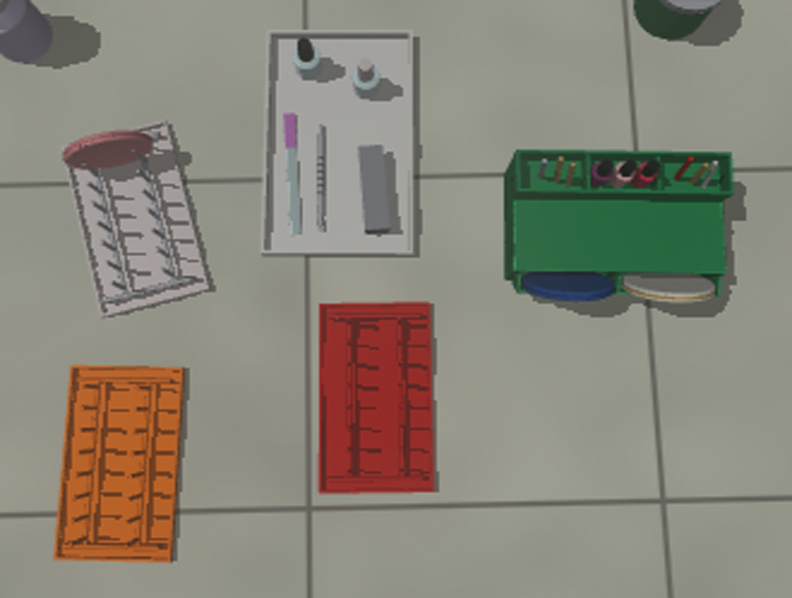

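View pics/v2.png

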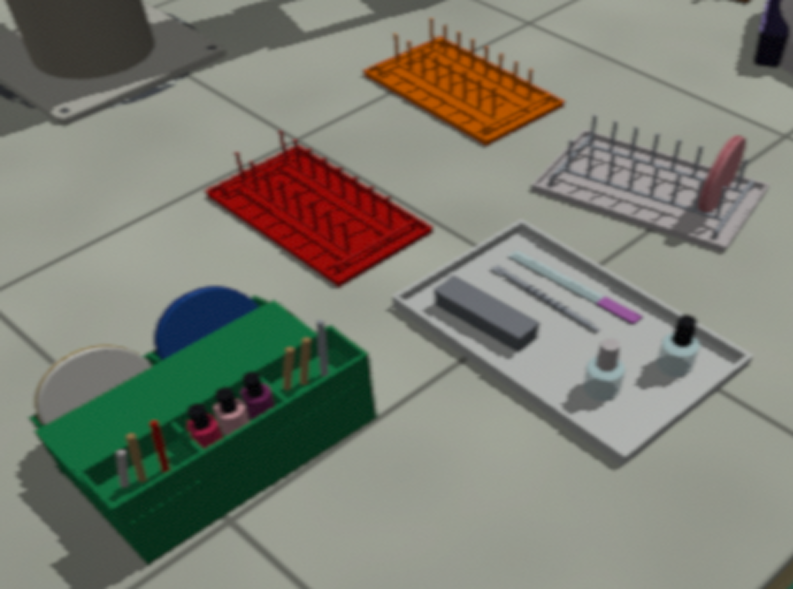

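The views show a white rack at the left, with pink in its far end. The orange and red racks are look-alikes. The caddy is at the right, with blue in its left (+y) cell and white in its right cell. Next I fit the rack and caddy poses from both cameras.

```bash
cat > h.py <<'E'
import numpy as np,cv2
from rig import bot
from scipy.spatial.transform import Rotation as Ro
from scipy.optimize import least_squares
K={}
for c in("scene","top"):
    k=bot.calibration(c);K[c]=(np.array(k["camera_matrix"]),np.array(k["eye"]),Ro.from_euler("xyz",k["rotation"],degrees=True).as_matrix())
def proj(c,P):
    M,e,R=K[c];q=(np.atleast_2d(P)-e)@R*[1,-1,-1];q=q@M.T;return q[:,:2]/q[:,2:]
def place(p,P):
    return np.atleast_2d(P)@Ro.from_euler("z",p[2]).as_matrix().T+[p[0],p[1],0]
def binp(th,P): # P in bin frame (origin hinge, x into bin, z up panel) -> caddy
    c,s=np.cos(th),np.sin(th);P=np.atleast_2d(P)
    return np.c_[-.055+c*P[:,0]-s*P[:,2],P[:,1],.012+s*P[:,0]+c*P[:,2]]
def disc(n=60,r=.045,t=.005):
    a=np.linspace(0,2*np.pi,n);o=np.c_[0*a,r*np.cos(a),r*np.sin(a)];return np.r_[o+[t,0,0],o-[t,0,0]]
def fitc(obs,p0):
    f=lambda p:np.concatenate([(proj(c,place(p,P))-uv).ravel() for c,P,uv in obs])
    r=least_squares(f,p0,loss="soft_l1");return r.x,f(r.x).reshape(-1,2)
E
cat > m.py <<'E'
from h import *
V1=lambda u,v:np.array([120+u/2.4,110+v/2.3]); V2=lambda u,v:np.array([80+u/2.3,80+v/1.9])
r=[("top",[.1,-.058,.01],V1(170,123)),("top",[-.1,-.058,.01],V1(213,290)),("top",[-.1,.058,.01],V1(103,316)),
("scene",[-.1,-.058,.01],V2(530,187)),("scene",[-.1,.058,.01],V2(590,133)),("scene",[.1,.058,.01],V2(765,186)),("scene",[.1,-.058,.01],V2(722,245))]
# try assignment of scene corners by rotating order
best=None
for k in range(4):
    o=[r[3+i][1] for i in range(4)];o=o[k:]+o[:k]
    obs=r[:3]+[("scene",o[i],r[3+i][2]) for i in range(4)]
    p,e=fitc(obs,[.45,.25,.2]);s=np.abs(e).sum()
    if best is None or s<best[0]:best=(s,p,e)
print("rack",best[1],np.round(best[2],1).tolist())
c=[("top",[.065,.105,.105],V1(515,150)),("top",[.065,-.105,.105],V1(733,152)),("top",[-.055,.105,.073],V1(513,271)),("top",[-.055,-.105,.073],V1(723,272)),
("scene",[.065,-.105,0],V2(150,562)),("scene",[.065,-.105,.105],V2(112,507)),("scene",[.065,.105,.105],V2(370,355)),("scene",[.065,.105,0],V2(375,418))]
p,e=fitc(c,[.45,-.25,0]);print("caddy",p,np.round(e,1).tolist())
np.savez("p.npz",rack=best[1],caddy=p)
ims={c:cv2.imread(f"pics/{c}0.png") for c in K}
S=4
big={c:cv2.resize(ims[c],None,fx=S,fy=S,interpolation=cv2.INTER_CUBIC) for c in K}
def draw(P,col,closed=True):
    for c in K: cv2.polylines(big[c],[np.round((proj(c,P)+.5)*S-.5).astype(int)],closed,col,1)
def box(x0,x1,y,z):return np.array([[x0,-y,z],[x1,-y,z],[x1,y,z],[x0,y,z]])
draw(place(best[1],box(-.1,.1,.058,.01)),(255,0,255))
for i in range(8):
  for y in(.026,-.026): draw(place(best[1],[[-.077+.022*i,y,.005],[-.077+.022*i,y,.064]]),(255,0,255),False)
draw(place(p,box(.021,.065,.105,.105)),(255,0,255));draw(place(p,box(-.055,.021,.105,.073)),(255,0,255))
for y,col in((.0495,(0,255,255)),(-.0495,(0,0,255))):
  for th in(.33,.38,.43):
    d=disc(40)+[.008,y,.048];draw(place(p,binp(th,d[:40])),col);
dp=disc(40)+[.066,0,.056];draw(place(best[1],dp[:40]),(0,255,0))
t=big["top"]
cv2.imwrite("pics/v3.png",np.hstack([cv2.resize(t[150*S:255*S,138*S:218*S],(380,498)),cv2.resize(t[165*S:250*S,325*S:432*S],(412,498))]))
s=big["scene"]
cv2.imwrite("pics/v4.png",np.hstack([cv2.resize(s[225*S:380*S,85*S:250*S],(400,376)),cv2.resize(s[135*S:220*S,305*S:420*S],(400,376))]))
E
python3 m.py
```

```text
rack [0.62235269 0.22530486 0.24111901] [[-0.3, -1.7], [-0.6, -0.7], [0.1, 0.1], [-1.1, -1.1], [-3.9, -1.7], [0.7, -0.1], [-0.1, 2.1]]
caddy [ 0.59375418 -0.26824843 -0.03967192] [[-0.1, -0.7], [-1.2, -0.2], [-0.6, -0.6], [0.9, 0.4], [-0.9, 1.1], [-0.3, 0.0], [-0.6, -1.6], [1.2, -0.6]]
```

View pics/v3.png

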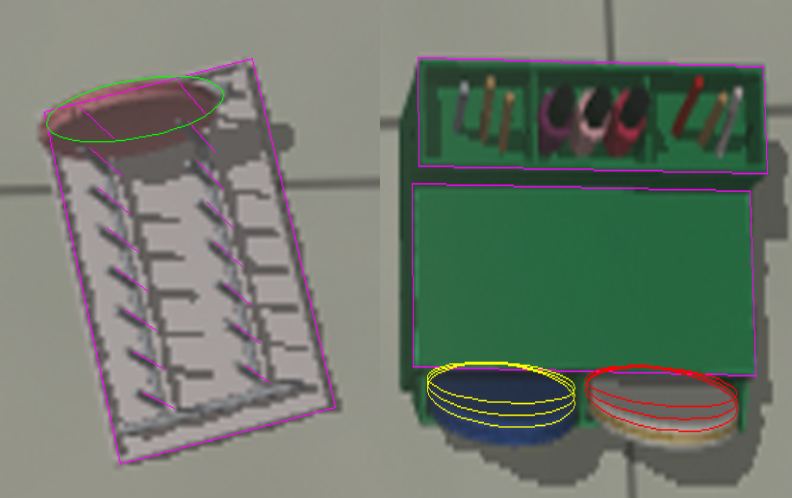

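View pics/v4.png

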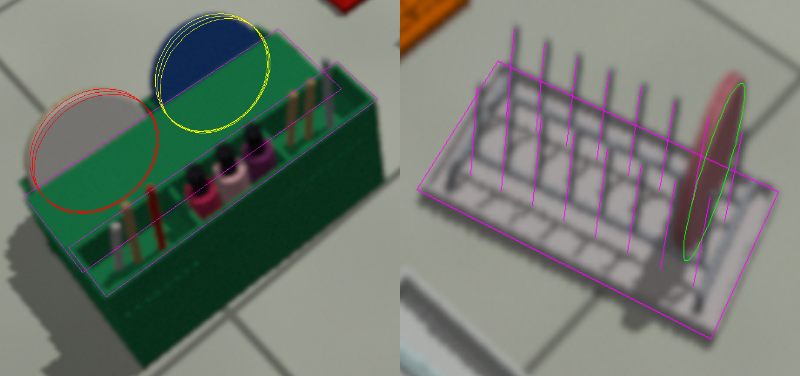

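Both fits look close. The drawn discs are only the far faces. I'll check the rack's scene-camera tine tips numerically, then fit the bin angle from the palette masks.

```bash
cat > m2.py <<'E'
from h import *
d=np.load("p.npz");rk=d["rack"];cd=d["caddy"]
obs=np.array([[515,28],[545,42],[577,57],[610,72],[643,85],[676,98]])/[400/115,376/85]+[305,135]
tips=np.array([[-.077+.022*i,.026,.064] for i in range(6)])
print(np.round(proj("scene",place(rk,tips))-obs,1).tolist())
V1=lambda u,v:np.array([120+u/2.4,110+v/2.3]); V2=lambda u,v:np.array([80+u/2.3,80+v/1.9])
o=[("top",[.1,-.058,.01],V1(170,123)),("top",[-.1,-.058,.01],V1(213,290)),("top",[-.1,.058,.01],V1(103,316))]
o2=[("scene",[-.1,-.058,.01],V2(530,187)),("scene",[.1,-.058,.01],V2(722,245)),("scene",[.1,.058,.01],V2(765,186))]
o3=[("scene",t,b) for t,b in zip(tips,obs)]
for n,q in(("top",o),("rimscene",o2),("tips",o3),("all",o+o2+o3)):
    p,e=fitc(q,rk);print(n,np.round(p,4),np.abs(e).max().round(1),np.round(e,1).tolist() if n=="all" else "")
np.savez("p.npz",rack=p,caddy=cd)
# masks
from itertools import product
def hull(c,P,sh):
    m=np.zeros(sh,np.uint8);cv2.fillConvexPoly(m,cv2.convexHull(np.round(proj(c,P)*16).astype(np.int32)),1,shift=4);return m>0
for c in("top","scene"):
    bot.camera(c)
    for n,y in(("palette_blue",.0495),("palette_white",-.0495)):
        T=bot.trace(n,c)
        for t in T[:3]:
            m=t["pixels"];v,u=np.where(m);print(c,n,round(t["confidence"],2),m.sum(),u.min(),u.max(),v.min(),v.max())
        r=[]
        for th in np.arange(.25,.5,.03):
            q=proj(c,place(cd,binp(th,disc()+[.008,y,.048])));r.append([round(float(th),2)]+np.round([q[:,0].min(),q[:,0].max(),q[:,1].min(),q[:,1].max()],1).tolist())
        print(r)
    for off in (.066,):
        T=bot.trace("palette_pink",c)
        for t in T[:1]:
            v,u=np.where(t["pixels"]);print("pink",u.min(),u.max(),v.min(),v.max())
        q=proj(c,place(p,disc()+[off,0,.056]));print(np.round([q[:,0].min(),q[:,0].max(),q[:,1].min(),q[:,1].max()],1))
E
python3 m2.py
```

```text
[[-115.8, -0.3], [-115.5, -0.2], [-115.6, -0.4], [-115.9, -0.5], [-116.0, -0.0], [-116.0, 0.4]]
top [0.6207 0.2245 0.2373] 1.1 
rimscene [0.6219 0.2254 0.2577] 1.6 
tips [0.8031 0.4004 0.2192] 2.1 
all [0.6284 0.2307 0.2055] 112.0 [[-0.8, -3.5], [-3.9, -1.9], [-3.6, -2.7], [2.5, -2.2], [2.3, 2.9], [4.7, 1.3], [-111.2, -0.7], [-111.0, -0.5], [-111.3, -0.4], [-111.6, -0.3], [-111.9, 0.3], [-112.0, 1.0]]
top palette_blue 0.75 429 338 375 227 240
top palette_blue 0.47 5023 330 425 175 237
[[0.25, 336.7, 375.1, 226.2, 234.4], [0.28, 336.7, 375.1, 226.2, 235.6], [0.31, 336.7, 375.1, 226.3, 236.8], [0.34, 336.7, 375.1, 226.4, 238.0], [0.37, 336.7, 375.1, 226.4, 239.2], [0.4, 336.6, 375.1, 226.5, 240.4], [0.43, 336.6, 375.1, 226.6, 241.6], [0.46, 336.6, 375.1, 226.7, 242.8], [0.49, 336.6, 375.1, 226.7, 243.9]]
top palette_white 0.59 428 379 417 229 241
[[0.25, 377.8, 417.1, 226.8, 235.1], [0.28, 377.8, 417.1, 226.8, 236.3], [0.31, 377.7, 417.1, 226.9, 237.5], [0.34, 377.7, 417.1, 227.0, 238.7], [0.37, 377.7, 417.1, 227.0, 239.9], [0.4, 377.7, 417.1, 227.1, 241.1], [0.43, 377.7, 417.1, 227.2,
[... 246 characters left out ...]
80.0], [0.28, 148.8, 196.5, 231.2, 279.7], [0.31, 148.3, 196.1, 230.6, 279.5], [0.34, 147.8, 195.8, 230.1, 279.2], [0.37, 147.3, 195.5, 229.7, 279.0], [0.4, 146.7, 195.2, 229.3, 278.8], [0.43, 146.2, 194.9, 228.9, 278.5], [0.46, 145.8, 194.6, 228.5, 278.3], [0.49, 145.3, 194.2, 228.2, 278.1]]
scene palette_white 0.74 1194 95 145 260 302
[[0.25, 97.8, 151.0, 262.8, 313.3], [0.28, 97.3, 150.7, 262.1, 313.0], [0.31, 96.8, 150.3, 261.5, 312.8], [0.34, 96.3, 150.0, 260.9, 312.5], [0.37, 95.8, 149.7, 260.3, 312.2], [0.4, 95.3, 149.4, 259.8, 312.0], [0.43, 94.9, 149.1, 259.3, 311.7], [0.46, 94.5, 148.8, 258.9, 311.5], [0.49, 94.1, 148.5, 258.5, 311.2]]
pink 384 404 151 191
[384.4 407.7 152.5 194.1]
```

```bash
cat > t.py <<'E'
from h import *
d=np.load("p.npz");rk=d["rack"];cd=d["caddy"];TH=.40
def Rz(a):return Ro.from_euler("z",a).as_matrix()
def go(p,R):
    s=bot.sense();R0=Ro.from_euler("xyz",s["tool_rot"],degrees=True).as_matrix()
    if R[:,2]@R0[:,2]<0:R=R@np.diag([1,-1,-1])
    w=Ro.from_matrix(R0.T@R).as_rotvec();dd=R0.T@(np.array(p)-s["tcp_pos"])*1e3
    print("to",np.round(p,4),"w",w.round(3),"d",dd.round(1),"deg",np.degrees(np.linalg.norm(w)).round(1),"dist",np.linalg.norm(dd).round())
def frame(x,z):return np.c_[x,np.cross(z,x),z]
def binR(th,tilt=None):
    C=Rz(cd[2]);a=th if tilt is None else tilt
    return frame(C@[np.sin(a),0,-np.cos(a)],C@[np.cos(a),0,np.sin(a)])
def binpt(y,s,dpt=.008,th=TH):return place(cd,binp(th,[[dpt,y,s]]))[0]
def rackR():
    C=Rz(rk[2]);return frame(C@[0,0,-1.],C@[1.,0,0])
def rackpt(x,z,y=0):return place(rk,[[x,y,z]])[0]
def st():
    s=bot.sense();R0=Ro.from_euler("xyz",s["tool_rot"],degrees=True).as_matrix()
    print("t",round(s["time_s"],2),"tcp",s["tcp_pos"].round(4),"q",s["q"].round(0),"F",s["contact_force"].round(1),"w",round(s["width"]*1e3,1));print(R0.round(3).tolist())
E
sed -i 's/\[305,135\]/[190,135]/; /^# masks/,$d' m2.py; python3 m2.py
python3 - <<'E'
from t import *
st();go([.45,.2,.26],binR(TH));go(binpt(.0495,.065+.07),binR(TH));print(binpt(.0495,.065),rackpt(0,.101),rackpt(-.044,.101))
E
```

```text
[[3.8, -0.7], [4.0, -0.5], [3.7, -0.4], [3.4, -0.3], [3.1, 0.3], [3.0, 1.0]]
top [0.6207 0.2245 0.2373] 1.1 
rimscene [0.6219 0.2254 0.2577] 1.6 
tips [0.6243 0.2266 0.2612] 0.4 
all [0.623  0.2258 0.2411] 2.1 [[-0.4, -2.0], [-0.7, -0.9], [-0.1, -0.2], [-0.7, -1.0], [0.3, 2.1], [1.0, -0.0], [-0.4, -0.2], [-0.1, -0.2], [-0.2, -0.3], [-0.5, -0.4], [-0.6, -0.0], [-0.6, 0.5]]
t 1.2 tcp [0.1545 0.6056 0.2313] q [75. 24. 93.  0. 62. -1.] F [-0.3  0.9 -0.7] w 85.4
[[-0.0, -0.969, 0.247], [-0.0, 0.247, 0.969], [-1.0, 0.0, -0.0]]
to [0.45 0.2  0.26] w [ 1.341 -0.336 -0.272] d [ -28.7 -386.6 -319.9] deg 80.7 dist 503.0
to [ 0.4956 -0.2148  0.1395] w [ 1.341 -0.336 -0.272] d [  91.9 -533.3 -710.6] deg 80.7 dist 893.0
[ 0.52283112 -0.21589432  0.07498431] [0.62302362 0.22578086 0.101     ] [0.58029607 0.21527581 0.101     ]
```

```bash
python3 -m pendant '[{"wx":1.341,"wy":-0.336,"wz":-0.272,"dx":-29,"dy":-387,"dz":-320,"claw":50},{"wx":1.341,"wy":-0.336,"wz":-0.272,"dx":-29,"dy":-387,"dz":-320,"claw":50},{"wx":1.341,"wy":-0.336,"wz":-0.272,"dx":-29,"dy":-387,"dz":-320,"claw":50},{"wx":1.341,"wy":-0.336,"wz":-0.272,"dx":-29,"dy":-387,"dz":-320,"claw":50},{"wx":1.341,"wy":-0.336,"wz":-0.272,"dx":-29,"dy":-387,"dz":-320,"claw":50},{"wx":1.341,"wy":-0.336,"wz":-0.272,"dx":-29,"dy":-387,"dz":-320,"claw":50},{"wx":1.341,"wy":-0.336,"wz":-0.272,"dx":-29,"dy":-387,"dz":-320,"claw":50},{"wx":1.341,"wy":-0.336,"wz":-0.272,"dx":-29,"dy":-387,"dz":-320,"claw":50},{"wx":1.341,"wy":-0.336,"wz":-0.272,"dx":-29,"dy":-387,"dz":-320,"claw":50},{"wx":1.341,"wy":-0.336,"wz":-0.272,"dx":-29,"dy":-387,"dz":-320,"claw":50}]' 60
python3 - <<'E'
from t import *
st();go(binpt(.0495,.065+.06),binR(TH))
E
```

```text
time_s: 2.2
tcp_pos: [0.4491, 0.2007, 0.2605]
tool_rot: [0.2, 67.0, -2.3]
contact_force: [0.7, 1.0, -0.1]
width: 0.0499
t 2.2 tcp [0.4491 0.2007 0.2605] q [ 30.   3. 121. -20.  38.  47.] F [ 0.7  1.  -0.1] w 49.9
[[0.391, 0.043, 0.92], [-0.016, 0.999, -0.04], [-0.92, 0.001, 0.391]]
to [ 0.4995 -0.215   0.1302] w [-0.004  0.002  0.   ] d [ 146.2 -413.3   12.1] deg 0.2 dist 439.0
```

```bash
python3 -m pendant '[{"dx":60,"dy":-410,"dz":12,"claw":45},{"dx":60,"dy":-410,"dz":12,"claw":45},{"dx":60,"dy":-410,"dz":12,"claw":45},{"dx":60,"dy":-410,"dz":12,"claw":45},{"dx":60,"dy":-413,"dz":12,"claw":45},{"dx":60,"dy":-413,"dz":12,"claw":45},{"dx":60,"dy":-413,"dz":12,"claw":45},{"dx":60,"dy":-413,"dz":12,"claw":45},{"dx":130,"dy":-413,"dz":12,"claw":45},{"dx":130,"dy":-413,"dz":12,"claw":45}]'
python3 - <<'E'
from t import *
st();go(binpt(.0495,.065),binR(TH))
for c in K: cv2.imwrite(f"pics/{c}1.png",bot.camera(c)[:,:,::-1])
a=cv2.imread("pics/scene1.png")[180:330,70:230];b=cv2.imread("pics/top1.png")[150:260,310:440]
cv2.imwrite("pics/v5.png",np.hstack([cv2.resize(a,(400,375),interpolation=2),cv2.resize(b,(400,375),interpolation=2)]))
E
```

```text
t 2.2 tcp [0.4491 0.2007 0.2605] q [ 30.   3. 121. -20.  38.  47.] F [ 0.7  1.  -0.1] w 49.9
[[0.391, 0.043, 0.92], [-0.016, 0.999, -0.04], [-0.92, 0.001, 0.391]]
to [ 0.5228 -0.2159  0.075 ] w [-0.004  0.002  0.   ] d [ 206.2 -413.2   12. ] deg 0.2 dist 462.0schema error: expected keys wx, wy, wz, dx, dy, dz, claw
```

View pics/v5.png

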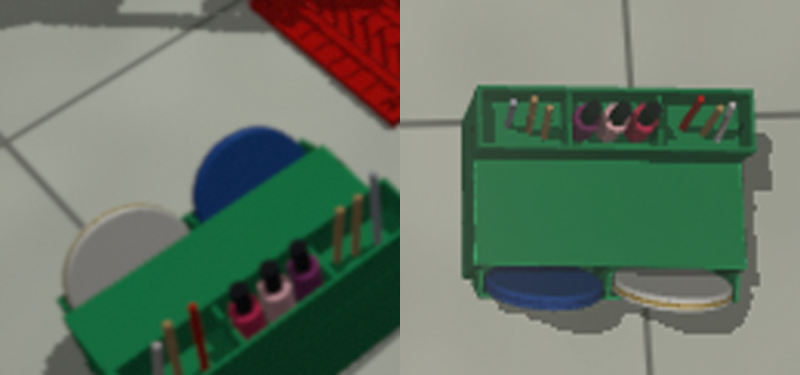

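The call was refused because every key is required in each row, so the arm did not move. The view is still undisturbed: blue is at about (350,234) in the top image. I'll send it again with full rows.

```bash
python3 -m pendant '[{"wx":0,"wy":0,"wz":0,"dx":60,"dy":-413,"dz":12,"claw":45},{"wx":0,"wy":0,"wz":0,"dx":60,"dy":-413,"dz":12,"claw":45},{"wx":0,"wy":0,"wz":0,"dx":60,"dy":-413,"dz":12,"claw":45},{"wx":0,"wy":0,"wz":0,"dx":60,"dy":-413,"dz":12,"claw":45},{"wx":0,"wy":0,"wz":0,"dx":60,"dy":-413,"dz":12,"claw":45},{"wx":0,"wy":0,"wz":0,"dx":60,"dy":-413,"dz":12,"claw":45},{"wx":0,"wy":0,"wz":0,"dx":60,"dy":-413,"dz":12,"claw":45},{"wx":0,"wy":0,"wz":0,"dx":60,"dy":-413,"dz":12,"claw":45},{"wx":0,"wy":0,"wz":0,"dx":60,"dy":-413,"dz":12,"claw":45},{"wx":0,"wy":0,"wz":0,"dx":100,"dy":-413,"dz":12,"claw":45}]'
python3 - <<'E'
from t import *
st();go(binpt(.0495,.065),binR(TH))
E
```

```text
time_s: 3.3
tcp_pos: [0.4841, -0.2223, 0.1769]
tool_rot: [-0.7, 66.5, -3.7]
contact_force: [1.9, 0.0, -0.1]
width: 0.0452
t 3.3 tcp [ 0.4841 -0.2223  0.1769] q [-32.  15. 122.  27.  25. -51.] F [ 1.9  0.  -0.1] w 45.2
[[0.398, 0.052, 0.916], [-0.026, 0.999, -0.046], [-0.917, -0.005, 0.399]]
to [ 0.5228 -0.2159  0.075 ] w [-0.01  0.01  0.01] d [108.7   8.9  -5.4] deg 1.0 dist 109.0
```

```bash
python3 -m pendant '[{"wx":-0.01,"wy":0.01,"wz":0.01,"dx":20,"dy":9,"dz":-5.4,"claw":45},{"wx":-0.01,"wy":0.01,"wz":0.01,"dx":40,"dy":9,"dz":-5.4,"claw":45},{"wx":-0.01,"wy":0.01,"wz":0.01,"dx":55,"dy":9,"dz":-5.4,"claw":45},{"wx":-0.01,"wy":0.01,"wz":0.01,"dx":65,"dy":9,"dz":-5.4,"claw":45},{"wx":-0.01,"wy":0.01,"wz":0.01,"dx":75,"dy":9,"dz":-5.4,"claw":45},{"wx":-0.01,"wy":0.01,"wz":0.01,"dx":75,"dy":9,"dz":-5.4,"claw":45}]'
python3 - <<'E'
from t import *
st();go(binpt(.0495,.065),binR(TH))
for c in K: cv2.imwrite(f"pics/{c}2.png",bot.camera(c)[:,:,::-1])
a=cv2.imread("pics/scene2.png")[180:330,70:230];b=cv2.imread("pics/top2.png")[150:260,310:440]
cv2.imwrite("pics/v6.png",np.hstack([cv2.resize(a,(400,375),interpolation=2),cv2.resize(b,(400,375),interpolation=2)]))
E
```

```text
time_s: 3.9
tcp_pos: [0.5096, -0.2144, 0.1051]
tool_rot: [0.1, 67.1, -2.1]
contact_force: [-0.3, 1.0, 0.1]
width: 0.0447
t 3.9 tcp [ 0.5096 -0.2144  0.1051] q [-30.  24. 121.  37.  18. -61.] F [-0.3  1.   0.1] w 44.7
[[0.388, 0.038, 0.921], [-0.014, 0.999, -0.036], [-0.922, 0.001, 0.388]]
to [ 0.5228 -0.2159  0.075 ] w [ 0.001 -0.001 -0.001] d [32.9 -1.1  0.5] deg 0.1 dist 33.0
```

View pics/v6.png

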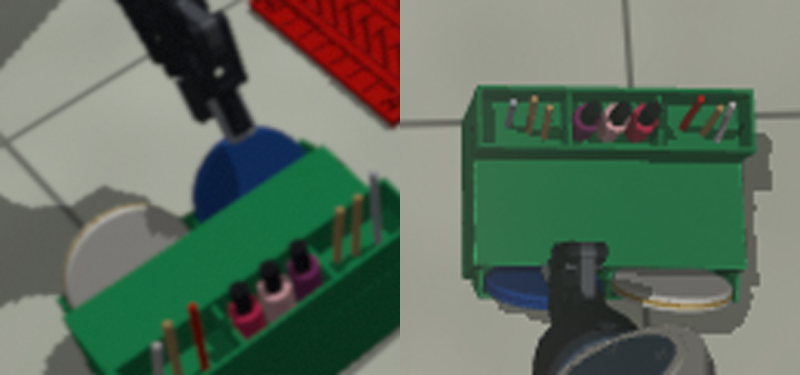

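The scene view has the fingers straddling blue's top edge (finger end at about (165,233)), with no contact force. I'll go down and close.

```bash
python3 -m pendant '[{"wx":0,"wy":0,"wz":0,"dx":10,"dy":-1,"dz":0.5,"claw":45},{"wx":0,"wy":0,"wz":0,"dx":20,"dy":-1,"dz":0.5,"claw":45},{"wx":0,"wy":0,"wz":0,"dx":28,"dy":-1,"dz":0.5,"claw":45},{"wx":0,"wy":0,"wz":0,"dx":33,"dy":-1,"dz":0.5,"claw":45},{"wx":0,"wy":0,"wz":0,"dx":33,"dy":-1,"dz":0.5,"claw":25},{"wx":0,"wy":0,"wz":0,"dx":33,"dy":-1,"dz":0.5,"claw":20},{"wx":0,"wy":0,"wz":0,"dx":33,"dy":-1,"dz":0.5,"claw":16}]'; python3 -m pendant '[{"wx":0,"wy":0,"wz":0,"dx":0,"dy":0,"dz":0,"claw":12},{"wx":0,"wy":0,"wz":0,"dx":0,"dy":0,"dz":0,"claw":9},{"wx":0,"wy":0,"wz":0,"dx":0,"dy":0,"dz":0,"claw":5},{"wx":0,"wy":0,"wz":0,"dx":0,"dy":0,"dz":0,"claw":0},{"wx":0,"wy":0,"wz":0,"dx":0,"dy":0,"dz":0,"claw":0}]' 40
python3 - <<'E'
from t import *
st();go(binpt(.0495,.065),binR(TH));go(binpt(.0495,.065+.12),binR(TH))
print(proj("top",binpt(.0495,.065+.02)))
E
```

```text
time_s: 4.7
tcp_pos: [0.523, -0.2163, 0.0764]
tool_rot: [-0.0, 67.0, -2.2]
contact_force: [-0.1, -0.0, 0.5]
width: 0.0159
time_s: 5.2
tcp_pos: [0.5231, -0.2164, 0.0768]
tool_rot: [-0.0, 67.0, -2.2]
contact_force: [-2.5, 0.1, 6.7]
width: 0.0089
t 5.2 tcp [ 0.5231 -0.2164  0.0768] q [-29.  28. 120.  43.  15. -67.] F [-2.5  0.1  6.7] w 8.9
[[0.39, 0.039, 0.92], [-0.015, 0.999, -0.035], [-0.921, -0.0, 0.39]]
to [ 0.5228 -0.2159  0.075 ] w [ 0.001  0.001 -0.   ] d [ 1.6  0.5 -0.9] deg 0.1 dist 2.0
to [ 0.4761 -0.214   0.1855] w [ 0.001  0.001 -0.   ] d [-118.4    0.5   -0.8] deg 0.1 dist 118.0
[[358.55839849 237.33675586]]
```

Gripped, width 8.9 mm. Lifting along the panel.

```bash
python3 -m pendant '[{"wx":0,"wy":0,"wz":0,"dx":-10,"dy":0,"dz":0,"claw":0},{"wx":0,"wy":0,"wz":0,"dx":-25,"dy":0,"dz":0,"claw":0},{"wx":0,"wy":0,"wz":0,"dx":-45,"dy":0,"dz":0,"claw":0},{"wx":0,"wy":0,"wz":0,"dx":-70,"dy":0,"dz":0,"claw":0},{"wx":0,"wy":0,"wz":0,"dx":-95,"dy":0,"dz":0,"claw":0},{"wx":0,"wy":0,"wz":0,"dx":-120,"dy":0,"dz":0,"claw":0},{"wx":0,"wy":0,"wz":0,"dx":-120,"dy":0,"dz":0,"claw":0}]'
python3 - <<'E'
from t import *
st();go(rackpt(0,.22),rackR());go([.5,0,.26],rackR())
E
```

```text
time_s: 5.9
tcp_pos: [0.4765, -0.2151, 0.1897]
tool_rot: [-0.3, 66.8, -2.5]
contact_force: [1.5, -0.1, -1.9]
width: 0.009
t 5.9 tcp [ 0.4765 -0.2151  0.1897] q [-32.  13. 122.  25.  27. -50.] F [ 1.5 -0.1 -1.9] w 9.0
[[0.393, 0.039, 0.919], [-0.017, 0.999, -0.035], [-0.919, -0.002, 0.394]]
to [0.623  0.2258 0.22  ] w [-0.276  0.401  0.059] d [ 22.1 446.2 131.2] deg 28.1 dist 466.0
to [0.5  0.   0.26] w [-0.276  0.401  0.059] d [-59.1 215.7  41.8] deg 28.1 dist 228.0
```

```bash
python3 -m pendant '[{"wx":0,"wy":0,"wz":0,"dx":-30,"dy":20,"dz":0,"claw":0},{"wx":-0.09,"wy":0.13,"wz":0.02,"dx":-50,"dy":60,"dz":20,"claw":0},{"wx":-0.18,"wy":0.26,"wz":0.04,"dx":-50,"dy":105,"dz":40,"claw":0},{"wx":-0.276,"wy":0.401,"wz":0.059,"dx":-40,"dy":150,"dz":42,"claw":0},{"wx":-0.276,"wy":0.401,"wz":0.059,"dx":-30,"dy":200,"dz":50,"claw":0},{"wx":-0.276,"wy":0.401,"wz":0.059,"dx":-20,"dy":245,"dz":65,"claw":0},{"wx":-0.276,"wy":0.401,"wz":0.059,"dx":-10,"dy":290,"dz":85,"claw":0},{"wx":-0.276,"wy":0.401,"wz":0.059,"dx":0,"dy":335,"dz":100,"claw":0},{"wx":-0.276,"wy":0.401,"wz":0.059,"dx":10,"dy":380,"dz":115,"claw":0},{"wx":-0.276,"wy":0.401,"wz":0.059,"dx":22,"dy":420,"dz":125,"claw":0}]';  python3 -m pendant '[{"wx":0,"wy":0,"wz":0,"dx":0,"dy":0,"dz":0,"claw":0},{"wx":0,"wy":0,"wz":0,"dx":0,"dy":0,"dz":0,"claw":0}]'
python3 - <<'E'
from t import *
st();go(rackpt(0,.16),rackR())
E
```

```text
time_s: 6.9
tcp_pos: [0.6171, 0.2028, 0.2161]
tool_rot: [82.3, 89.9, 96.2]
contact_force: [-0.2, -0.3, -1.2]
width: 0.0097
time_s: 7.1
tcp_pos: [0.6163, 0.2041, 0.2136]
tool_rot: [158.2, 89.8, 172.2]
contact_force: [1.0, -0.6, -1.3]
width: 0.0091
t 7.1 tcp [0.6163 0.2041 0.2136] q [17. 27. 91.  0. 62.  3.] F [ 1.  -0.6 -1.3] w 9.1
[[-0.003, -0.243, 0.97], [0.0, 0.97, 0.243], [-1.0, 0.001, -0.003]]
to [0.623  0.2258 0.16  ] w [ 0.004 -0.003 -0.001] d [53.5 19.3 11.9] deg 0.3 dist 58.0
```

```bash
python3 -m pendant '[{"wx":0.004,"wy":-0.003,"wz":0,"dx":20,"dy":19.3,"dz":11.9,"claw":0},{"wx":0.004,"wy":-0.003,"wz":0,"dx":45,"dy":19.3,"dz":11.9,"claw":0},{"wx":0.004,"wy":-0.003,"wz":0,"dx":75,"dy":19.3,"dz":11.9,"claw":0},{"wx":0.004,"wy":-0.003,"wz":0,"dx":75,"dy":19.3,"dz":11.9,"claw":0},{"wx":0.004,"wy":-0.003,"wz":0,"dx":75,"dy":19.3,"dz":11.9,"claw":0}]'
python3 - <<'E'
from t import *
st();go(rackpt(0,.0746),rackR())
for c in K: cv2.imwrite(f"pics/{c}3.png",bot.camera(c)[:,:,::-1])
s=bot.sense();ct=s["tcp_pos"]-[0,0,.0186]
S=5;out=[]
for c,(r0,r1,c0,c1) in (("scene",(115,220,305,420)),("top",(150,255,135,250))):
    im=cv2.resize(cv2.imread(f"pics/{c}3.png"),None,fx=S,fy=S,interpolation=2)
    def dr(P,col):cv2.polylines(im,[np.round((proj(c,P)+.5)*S-.5).astype(int)],False,col,1)
    for i in range(8):
        for y in(.026,-.026):dr(np.array([rackpt(-.077+.022*i,.060,y),rackpt(-.077+.022*i,.064,y)]),(0,255,255))
    D=disc(60)@rackR()[:,[2,1,0]].T+ct
    dr(D[:60],(0,255,0));dr(D[60:],(0,255,0))
    out.append(cv2.resize(im[r0*S:r1*S,c0*S:c1*S],(400,365)))
cv2.imwrite("pics/v7.png",np.hstack(out))
E
```

```text
time_s: 7.6
tcp_pos: [0.6225, 0.2246, 0.1382]
tool_rot: [149.3, 89.9, 163.1]
contact_force: [0.3, 0.9, -0.8]
width: 0.0092
t 7.6 tcp [0.6225 0.2246 0.1382] q [19. 33. 92.  0. 55.  5.] F [ 0.3  0.9 -0.8] w 9.2
[[-0.002, -0.238, 0.971], [0.001, 0.971, 0.238], [-1.0, 0.001, -0.002]]
to [0.623  0.2258 0.0746] w [-0.001 -0.002 -0.001] d [63.6  0.9  0.9] deg 0.1 dist 64.0
```

View pics/v7.png

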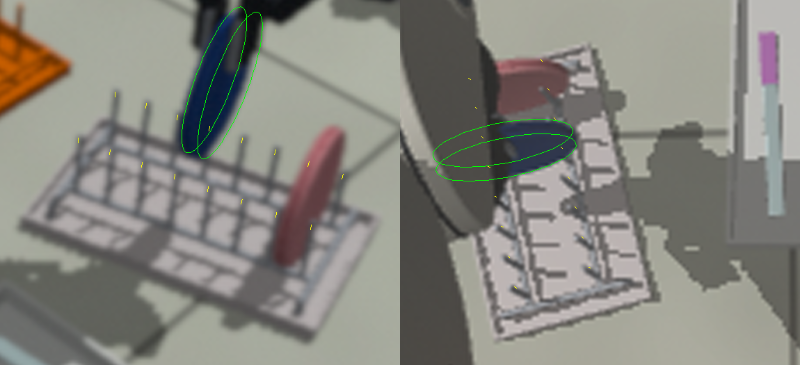

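Blue is aligned over the middle gap. The model outline matches in top, and in scene it is within about 3 px. I'll lower in steps.

```bash
python3 -m pendant '[{"wx":0,"wy":0,"wz":0,"dx":10,"dy":1,"dz":1,"claw":0},{"wx":0,"wy":0,"wz":0,"dx":20,"dy":1,"dz":1,"claw":0},{"wx":0,"wy":0,"wz":0,"dx":30,"dy":1,"dz":1,"claw":0},{"wx":0,"wy":0,"wz":0,"dx":40,"dy":1,"dz":1,"claw":0},{"wx":0,"wy":0,"wz":0,"dx":46,"dy":1,"dz":1,"claw":0}]';python3 -m pendant '[{"wx":0,"wy":0,"wz":0,"dx":3,"dy":0,"dz":0,"claw":0},{"wx":0,"wy":0,"wz":0,"dx":6,"dy":0,"dz":0,"claw":0},{"wx":0,"wy":0,"wz":0,"dx":9,"dy":0,"dz":0,"claw":0},{"wx":0,"wy":0,"wz":0,"dx":12,"dy":0,"dz":0,"claw":0},{"wx":0,"wy":0,"wz":0,"dx":12,"dy":0,"dz":0,"claw":0}]'
python3 - <<'E'
from t import *
st();go(rackpt(0,.0746),rackR())
E
```

```text
time_s: 8.2
tcp_pos: [0.624, 0.2265, 0.0925]
tool_rot: [77.8, 89.9, 91.6]
contact_force: [1.4, 1.8, -1.1]
width: 0.0094
time_s: 8.7
tcp_pos: [0.6239, 0.2265, 0.0803]
tool_rot: [94.2, 89.9, 108.0]
contact_force: [0.3, 0.1, -1.5]
width: 0.0089
t 8.7 tcp [0.6239 0.2265 0.0803] q [19. 38. 93.  0. 49.  5.] F [ 0.3  0.1 -1.5] w 8.9
[[-0.0, -0.238, 0.971], [0.001, 0.971, 0.238], [-1.0, 0.001, -0.0]]
to [0.623  0.2258 0.0746] w [-0.    -0.    -0.001] d [ 5.7 -0.5 -1. ] deg 0.1 dist 6.0
```

Free entry with no side force. Now the last 6 mm or so, slowly.

```bash
python3 -m pendant '[{"wx":0,"wy":0,"wz":0,"dx":1.5,"dy":-0.3,"dz":-0.5,"claw":0},{"wx":0,"wy":0,"wz":0,"dx":3,"dy":-0.3,"dz":-0.5,"claw":0},{"wx":0,"wy":0,"wz":0,"dx":4,"dy":-0.3,"dz":-0.5,"claw":0},{"wx":0,"wy":0,"wz":0,"dx":4,"dy":-0.3,"dz":-0.5,"claw":0}]';python3 -m pendant '[{"wx":0,"wy":0,"wz":0,"dx":0.7,"dy":0,"dz":0,"claw":0},{"wx":0,"wy":0,"wz":0,"dx":1.4,"dy":0,"dz":0,"claw":0},{"wx":0,"wy":0,"wz":0,"dx":1.4,"dy":0,"dz":0,"claw":0}]'
```

```text
time_s: 9.1
tcp_pos: [0.6238, 0.2262, 0.0773]
tool_rot: [66.8, 89.9, 80.6]
contact_force: [-1.6, -0.4, 5.9]
width: 0.0097
time_s: 9.4
tcp_pos: [0.6241, 0.2265, 0.0771]
tool_rot: [48.1, 89.9, 61.9]
contact_force: [-3.7, 0.2, 8.6]
width: 0.0095
```

The palette touches its seat at 8.6 N. Opening gently.

```bash
python3 -m pendant '[{"wx":0,"wy":0,"wz":0,"dx":-0.5,"dy":0,"dz":0,"claw":10},{"wx":0,"wy":0,"wz":0,"dx":-0.5,"dy":0,"dz":0,"claw":12},{"wx":0,"wy":0,"wz":0,"dx":-0.5,"dy":0,"dz":0,"claw":15},{"wx":0,"wy":0,"wz":0,"dx":-0.5,"dy":0,"dz":0,"claw":22},{"wx":0,"wy":0,"wz":0,"dx":-0.5,"dy":0,"dz":0,"claw":32},{"wx":0,"wy":0,"wz":0,"dx":-0.5,"dy":0,"dz":0,"claw":32},{"wx":0,"wy":0,"wz":0,"dx":-15,"dy":0,"dz":0,"claw":32},{"wx":0,"wy":0,"wz":0,"dx":-40,"dy":0,"dz":0,"claw":40},{"wx":0,"wy":0,"wz":0,"dx":-80,"dy":0,"dz":0,"claw":45},{"wx":0,"wy":0,"wz":0,"dx":-130,"dy":0,"dz":0,"claw":45}]'
python3 - <<'E'
from t import *
st();go(binpt(-.0495,.065+.12)+[0,0,.03],binR(TH))
E
```

```text
time_s: 10.4
tcp_pos: [0.6228, 0.2259, 0.2077]
tool_rot: [143.5, 89.9, 157.3]
contact_force: [1.1, 0.2, 0.4]
width: 0.0448
t 10.4 tcp [0.6228 0.2259 0.2077] q [19. 29. 89.  0. 62.  5.] F [1.1 0.2 0.4] w 44.8
[[-0.002, -0.238, 0.971], [0.001, 0.971, 0.238], [-1.0, 0.001, -0.002]]
to [ 0.4722 -0.313   0.2155] w [ 0.276 -0.399 -0.057] d [  -8.  -487.4 -274.7] deg 28.0 dist 560.0
```

```bash
python3 -m pendant '[{"wx":0,"wy":0,"wz":0,"dx":-20,"dy":-40,"dz":-20,"claw":45},{"wx":0.1,"wy":-0.13,"wz":-0.02,"dx":-25,"dy":-85,"dz":-45,"claw":45},{"wx":0.18,"wy":-0.26,"wz":-0.04,"dx":-25,"dy":-125,"dz":-70,"claw":45},{"wx":0.276,"wy":-0.399,"wz":-0.057,"dx":-25,"dy":-165,"dz":-95,"claw":45},{"wx":0.276,"wy":-0.399,"wz":-0.057,"dx":-25,"dy":-205,"dz":-120,"claw":45},{"wx":0.276,"wy":-0.399,"wz":-0.057,"dx":-25,"dy":-245,"dz":-145,"claw":45},{"wx":0.276,"wy":-0.399,"wz":-0.057,"dx":-25,"dy":-285,"dz":-170,"claw":45},{"wx":0.276,"wy":-0.399,"wz":-0.057,"dx":-20,"dy":-325,"dz":-195,"claw":45},{"wx":0.276,"wy":-0.399,"wz":-0.057,"dx":-15,"dy":-365,"dz":-220,"claw":45},{"wx":0.276,"wy":-0.399,"wz":-0.057,"dx":-10,"dy":-405,"dz":-245,"claw":45}]'
python3 - <<'E'
from t import *
st();go(binpt(-.0495,.065+.12)+[0,0,.01],binR(TH))
for c in K: cv2.imwrite(f"pics/{c}4.png",bot.camera(c)[:,:,::-1])
for c in K:
    for n in("palette_blue","palette_white"):
        print(c,n,[(np.round(np.array(d["extent"])*[560,420,560,420]).tolist(),round(d["confidence"],2)) for d in bot.look_for(n,c)][:2])
q=lambda c,P:(lambda z:np.round([z[:,0].min(),z[:,1].min(),np.ptp(z[:,0]),np.ptp(z[:,1])],1))(proj(c,P))
for c in K:
    print(c,"blue at 0",q(c,place(rk,disc()+[0,0,.056])))
    for th in(.34,.37,.4,.43):print(th,q(c,place(cd,binp(th,disc()+[.008,-.0495,.048]))))
a=cv2.imread("pics/scene4.png");b=cv2.imread("pics/top4.png")
S=lambda x:cv2.resize(x,(400,300),interpolation=2)
cv2.imwrite("pics/v8.png",np.vstack([np.hstack([S(a[225:315,80:200]),S(a[130:220,300:420])]),np.hstack([S(b[175:265,320:440]),S(b[160:250,130:250])])]))
E
```

```text
time_s: 11.4
tcp_pos: [0.4809, -0.2277, 0.219]
tool_rot: [-0.1, 67.0, -2.4]
contact_force: [0.3, 0.3, 1.0]
width: 0.0454
t 11.4 tcp [ 0.4809 -0.2277  0.219 ] q [-33.  11. 119.  22.  32. -48.] F [0.3 0.3 1. ] w 45.4
[[0.391, 0.039, 0.92], [-0.016, 0.999, -0.035], [-0.92, -0.001, 0.391]]
to [ 0.4722 -0.313   0.1955] w [0.001 0.002 0.001] d [ 19.6 -85.5 -14.2] deg 0.1 dist 89.0
scene palette_blue [([357.0, 143.0, 18.0, 39.0], 0.82)]
scene palette_white [([95.0, 263.0, 49.0, 40.0], 0.97), ([356.0, 141.0, 23.0, 39.0], 0.32)]
top palette_blue [([151.0, 192.0, 40.0, 15.0], 0.71)]
top palette_white [([403.0, 229.0, 15.0, 12.0], 0.58)]
scene blue at 0 [353.  141.5  22.2  41.1]
0.34 [ 96.3 260.9  53.8  51.6]
0.37 [ 95.8 260.3  53.9  51.9]
0.4 [ 95.3 259.8  54.1  52.2]
0.43 [ 94.9 259.3  54.2  52.4]
top blue at 0 [152.8 191.2  38.2  16.3]
0.34 [377.7 227.   39.4  11.7]
0.37 [377.7 227.   39.4  12.9]
0.4 [377.7 227.1  39.5  14. ]
0.43 [377.7 227.2  39.5  15.1]
```

View pics/v8.png

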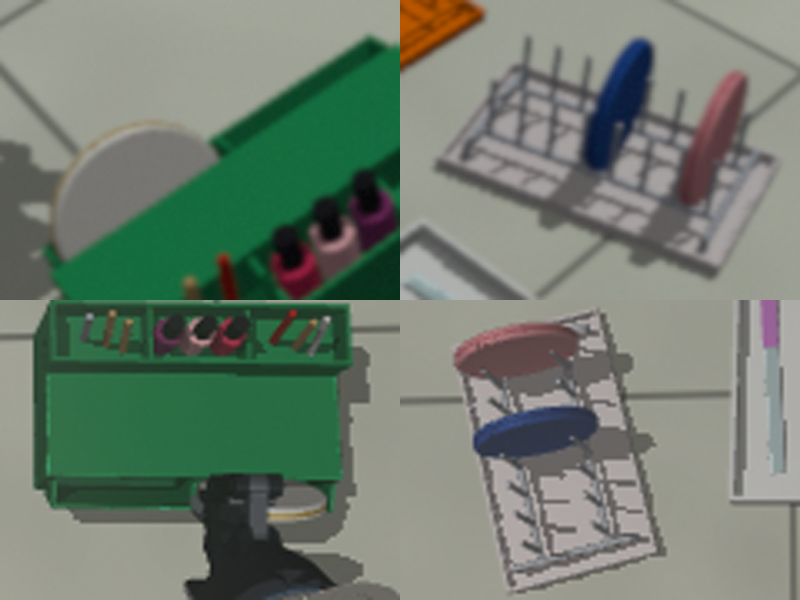

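Blue stands in the middle gap, with pink untouched. Its box in scene is at (357,143) against the model's (353,141), so within a few mm. White is still in its cell. Now to fetch it.

```bash
python3 -m pendant '[{"wx":0,"wy":0,"wz":0,"dx":0,"dy":-45,"dz":-7,"claw":45},{"wx":0,"wy":0,"wz":0,"dx":10,"dy":-85.5,"dz":-14,"claw":45},{"wx":0,"wy":0,"wz":0,"dx":20,"dy":-85.5,"dz":-14,"claw":45},{"wx":0,"wy":0,"wz":0,"dx":20,"dy":-85.5,"dz":-14,"claw":45}]'
python3 - <<'E'
from t import *
st();go(binpt(-.0495,.065),binR(TH))
E
```

```text
time_s: 12.1
tcp_pos: [0.4734, -0.309, 0.1931]
tool_rot: [0.3, 67.2, -1.9]
contact_force: [-0.9, 0.8, -0.3]
width: 0.045
t 12.1 tcp [ 0.4734 -0.309   0.1931] q [-42.  17. 115.  27.  33. -61.] F [-0.9  0.8 -0.3] w 45.0
[[0.388, 0.037, 0.921], [-0.013, 0.999, -0.035], [-0.922, 0.002, 0.388]]
to [ 0.5189 -0.3148  0.075 ] w [ 0.001 -0.002 -0.003] d [126.6  -4.3  -3.8] deg 0.2 dist 127.0
```

```bash
python3 -m pendant '[{"wx":0,"wy":0,"wz":0,"dx":30,"dy":-4.3,"dz":-3.8,"claw":45},{"wx":0,"wy":0,"wz":0,"dx":60,"dy":-4.3,"dz":-3.8,"claw":45},{"wx":0,"wy":0,"wz":0,"dx":80,"dy":-4.3,"dz":-3.8,"claw":45},{"wx":0,"wy":0,"wz":0,"dx":95,"dy":-4.3,"dz":-3.8,"claw":45},{"wx":0,"wy":0,"wz":0,"dx":108,"dy":-4.3,"dz":-3.8,"claw":45},{"wx":0,"wy":0,"wz":0,"dx":118,"dy":-4.3,"dz":-3.8,"claw":45},{"wx":0,"wy":0,"wz":0,"dx":126,"dy":-4.3,"dz":-3.8,"claw":45},{"wx":0,"wy":0,"wz":0,"dx":126,"dy":-4.3,"dz":-3.8,"claw":30},{"wx":0,"wy":0,"wz":0,"dx":126,"dy":-4.3,"dz":-3.8,"claw":20},{"wx":0,"wy":0,"wz":0,"dx":126,"dy":-4.3,"dz":-3.8,"claw":15}]'
python3 - <<'E'
from t import *
st();go(binpt(-.0495,.065),binR(TH))
E
```

```text
time_s: 13.1
tcp_pos: [0.5187, -0.3151, 0.0761]
tool_rot: [0.2, 67.1, -2.0]
contact_force: [0.5, -0.0, -0.4]
width: 0.0148
t 13.1 tcp [ 0.5187 -0.3151  0.0761] q [-39.  31. 114.  40.  21. -73.] F [ 0.5 -0.  -0.4] w 14.8
[[0.388, 0.038, 0.921], [-0.013, 0.999, -0.035], [-0.921, 0.001, 0.389]]
to [ 0.5189 -0.3148  0.075 ] w [ 0.001 -0.001 -0.002] d [ 1.1  0.3 -0.3] deg 0.1 dist 1.0
```

```bash
python3 -m pendant '[{"wx":0,"wy":0,"wz":0,"dx":0,"dy":0,"dz":0,"claw":12},{"wx":0,"wy":0,"wz":0,"dx":0,"dy":0,"dz":0,"claw":9},{"wx":0,"wy":0,"wz":0,"dx":0,"dy":0,"dz":0,"claw":5},{"wx":0,"wy":0,"wz":0,"dx":0,"dy":0,"dz":0,"claw":0},{"wx":0,"wy":0,"wz":0,"dx":0,"dy":0,"dz":0,"claw":0}]' 40;  python3 -m pendant '[{"wx":0,"wy":0,"wz":0,"dx":-10,"dy":0,"dz":0,"claw":0},{"wx":0,"wy":0,"wz":0,"dx":-25,"dy":0,"dz":0,"claw":0},{"wx":0,"wy":0,"wz":0,"dx":-45,"dy":0,"dz":0,"claw":0},{"wx":0,"wy":0,"wz":0,"dx":-70,"dy":0,"dz":0,"claw":0},{"wx":0,"wy":0,"wz":0,"dx":-95,"dy":0,"dz":0,"claw":0},{"wx":0,"wy":0,"wz":0,"dx":-120,"dy":0,"dz":0,"claw":0},{"wx":0,"wy":0,"wz":0,"dx":-140,"dy":0,"dz":0,"claw":0}]'
python3 - <<'E'
from t import *
st();go([.5,-.1,.25],rackR());go(rackpt(-.044,.2),rackR())
E
```

```text
time_s: 13.6
tcp_pos: [0.5188, -0.3154, 0.0767]
tool_rot: [0.1, 67.1, -2.0]
contact_force: [-3.5, 1.1, 6.1]
width: 0.0092
time_s: 14.3
tcp_pos: [0.4633, -0.3133, 0.2071]
tool_rot: [0.1, 67.1, -2.1]
contact_force: [-0.9, 0.7, -2.1]
width: 0.0087
t 14.3 tcp [ 0.4633 -0.3133  0.2071] q [-43.  15. 115.  26.  35. -61.] F [-0.9  0.7 -2.1] w 8.7
[[0.389, 0.038, 0.921], [-0.014, 0.999, -0.035], [-0.921, 0.0, 0.389]]
to [ 0.5  -0.1   0.25] w [-0.276  0.397  0.055] d [-28.4 214.6  42.9] deg 27.9 dist 221.0
to [0.5803 0.2153 0.2   ] w [-0.276  0.397  0.055] d [ 44.3 532.7  86.3] deg 27.9 dist 541.0
```

```bash
python3 -m pendant '[{"wx":0,"wy":0,"wz":0,"dx":-15,"dy":45,"dz":5,"claw":0},{"wx":-0.09,"wy":0.13,"wz":0.02,"dx":-20,"dy":90,"dz":15,"claw":0},{"wx":-0.18,"wy":0.26,"wz":0.04,"dx":-25,"dy":135,"dz":28,"claw":0},{"wx":-0.276,"wy":0.397,"wz":0.055,"dx":-25,"dy":180,"dz":38,"claw":0},{"wx":-0.276,"wy":0.397,"wz":0.055,"dx":-20,"dy":225,"dz":45,"claw":0},{"wx":-0.276,"wy":0.397,"wz":0.055,"dx":-15,"dy":270,"dz":50,"claw":0},{"wx":-0.276,"wy":0.397,"wz":0.055,"dx":-5,"dy":315,"dz":58,"claw":0},{"wx":-0.276,"wy":0.397,"wz":0.055,"dx":5,"dy":360,"dz":65,"claw":0},{"wx":-0.276,"wy":0.397,"wz":0.055,"dx":15,"dy":405,"dz":72,"claw":0},{"wx":-0.276,"wy":0.397,"wz":0.055,"dx":25,"dy":450,"dz":76,"claw":0}]'
python3 - <<'E'
from t import *
st();go(rackpt(-.044,.16),rackR())
E
```

```text
time_s: 15.3
tcp_pos: [0.5602, 0.1348, 0.214]
tool_rot: [-81.7, 89.9, -67.9]
contact_force: [1.0, -0.9, -1.2]
width: 0.0096
t 15.3 tcp [0.5602 0.1348 0.214 ] q [ 12.  21. 101.  -0.  58.  -1.] F [ 1.  -0.9 -1.2] w 9.6
[[0.001, -0.239, 0.971], [-0.001, 0.971, 0.239], [-1.0, -0.001, 0.0]]
to [0.5803 0.2153 0.16  ] w [-0.     0.     0.001] d [53.9 73.4 38.7] deg 0.1 dist 99.0
```

```bash
python3 -m pendant '[{"wx":0,"wy":0,"wz":0,"dx":5,"dy":35,"dz":19,"claw":0},{"wx":0,"wy":0,"wz":0,"dx":10,"dy":73.4,"dz":38.7,"claw":0},{"wx":0,"wy":0,"wz":0,"dx":20,"dy":73.4,"dz":38.7,"claw":0},{"wx":0,"wy":0,"wz":0,"dx":45,"dy":73.4,"dz":38.7,"claw":0},{"wx":0,"wy":0,"wz":0,"dx":73,"dy":73.4,"dz":38.7,"claw":0},{"wx":0,"wy":0,"wz":0,"dx":73,"dy":73.4,"dz":38.7,"claw":0},{"wx":0,"wy":0,"wz":0,"dx":73,"dy":73.4,"dz":38.7,"claw":0}]'
python3 - <<'E'
from t import *
st();go(rackpt(-.044,.077),rackR())
for c in K: cv2.imwrite(f"pics/{c}5.png",bot.camera(c)[:,:,::-1])
s=bot.sense();ct=s["tcp_pos"]-[0,0,.021]
S=5;out=[]
for c,(r0,r1,c0,c1) in (("scene",(115,220,305,420)),("top",(150,255,135,250))):
    im=cv2.resize(cv2.imread(f"pics/{c}5.png"),None,fx=S,fy=S,interpolation=2)
    def dr(P,col):cv2.polylines(im,[np.round((proj(c,P)+.5)*S-.5).astype(int)],False,col,1)
    D=disc(60)@rackR()[:,[2,1,0]].T+ct
    dr(D[:60],(0,255,0));dr(D[60:],(0,255,0))
    out.append(cv2.resize(im[r0*S:r1*S,c0*S:c1*S],(400,365)))
cv2.imwrite("pics/v9.png",np.hstack(out))
E
```

```text
time_s: 16.0
tcp_pos: [0.5799, 0.2144, 0.1409]
tool_rot: [-124.2, 89.9, -110.4]
contact_force: [1.1, -0.5, -1.3]
width: 0.0093
t 16.0 tcp [0.5799 0.2144 0.1409] q [19. 30. 98. -0. 52.  6.] F [ 1.1 -0.5 -1.3] w 9.3
[[-0.001, -0.238, 0.971], [-0.002, 0.971, 0.238], [-1.0, -0.002, -0.001]]
to [0.5803 0.2153 0.077 ] w [-0.001 -0.001  0.002] d [63.9  0.9  0.7] deg 0.1 dist 64.0
```

View pics/v9.png

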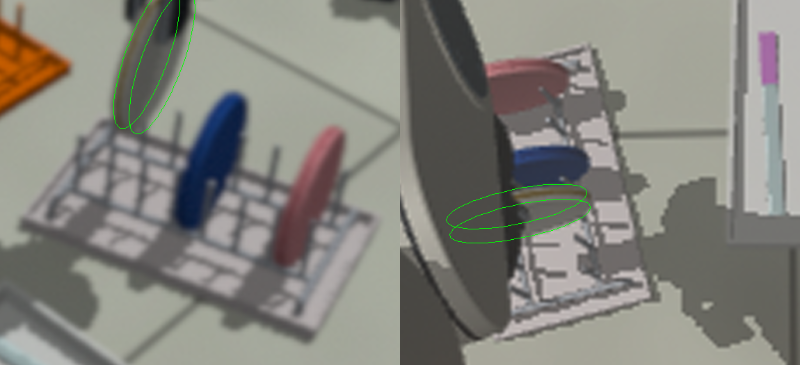

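White is aligned with the model above the -44 gap: its outline matches, with the bottom at about (341,152) in scene. Lowering.

```bash
python3 -m pendant '[{"wx":0,"wy":0,"wz":0,"dx":10,"dy":1,"dz":1,"claw":0},{"wx":0,"wy":0,"wz":0,"dx":20,"dy":1,"dz":1,"claw":0},{"wx":0,"wy":0,"wz":0,"dx":30,"dy":1,"dz":1,"claw":0},{"wx":0,"wy":0,"wz":0,"dx":40,"dy":1,"dz":1,"claw":0},{"wx":0,"wy":0,"wz":0,"dx":48,"dy":1,"dz":1,"claw":0},{"wx":0,"wy":0,"wz":0,"dx":54,"dy":1,"dz":1,"claw":0},{"wx":0,"wy":0,"wz":0,"dx":58,"dy":1,"dz":1,"claw":0},{"wx":0,"wy":0,"wz":0,"dx":60,"dy":1,"dz":1,"claw":0},{"wx":0,"wy":0,"wz":0,"dx":60,"dy":1,"dz":1,"claw":0}]'; python3 -m pendant '[{"wx":0,"wy":0,"wz":0,"dx":1.2,"dy":0,"dz":0,"claw":0},{"wx":0,"wy":0,"wz":0,"dx":2.4,"dy":0,"dz":0,"claw":0},{"wx":0,"wy":0,"wz":0,"dx":3.6,"dy":0,"dz":0,"claw":0},{"wx":0,"wy":0,"wz":0,"dx":3.6,"dy":0,"dz":0,"claw":0}]'
```

```text
time_s: 17.0
tcp_pos: [0.5821, 0.2162, 0.0823]
tool_rot: [-35.8, 89.9, -22.0]
contact_force: [-0.3, -0.5, -1.4]
width: 0.0091
time_s: 17.4
tcp_pos: [0.582, 0.2161, 0.0786]
tool_rot: [-37.4, 89.9, -23.7]
contact_force: [-0.9, -0.0, -1.5]
width: 0.0087
```

```bash
python3 -m pendant '[{"wx":0,"wy":0,"wz":0,"dx":0.8,"dy":-0.3,"dz":-1,"claw":0},{"wx":0,"wy":0,"wz":0,"dx":1.6,"dy":-0.3,"dz":-1,"claw":0},{"wx":0,"wy":0,"wz":0,"dx":1.6,"dy":-0.3,"dz":-1,"claw":0}]'; python3 -m pendant '[{"wx":0,"wy":0,"wz":0,"dx":0.7,"dy":0,"dz":0,"claw":0},{"wx":0,"wy":0,"wz":0,"dx":1.4,"dy":0,"dz":0,"claw":0},{"wx":0,"wy":0,"wz":0,"dx":1.4,"dy":0,"dz":0,"claw":0}]'
```

```text
time_s: 17.7
tcp_pos: [0.5813, 0.2157, 0.0776]
tool_rot: [-29.9, 89.8, -16.1]
contact_force: [-0.8, 0.2, 4.0]
width: 0.0092
time_s: 18.0
tcp_pos: [0.5815, 0.2159, 0.0773]
tool_rot: [-24.0, 89.8, -10.2]
contact_force: [-2.9, 0.6, 10.7]
width: 0.0089
```

Seated at the same height as blue (0.0773), 10.7 N. Releasing.

```bash
python3 -m pendant '[{"wx":0,"wy":0,"wz":0,"dx":-0.5,"dy":0,"dz":0,"claw":10},{"wx":0,"wy":0,"wz":0,"dx":-0.5,"dy":0,"dz":0,"claw":12},{"wx":0,"wy":0,"wz":0,"dx":-0.5,"dy":0,"dz":0,"claw":15},{"wx":0,"wy":0,"wz":0,"dx":-0.5,"dy":0,"dz":0,"claw":22},{"wx":0,"wy":0,"wz":0,"dx":-0.5,"dy":0,"dz":0,"claw":32},{"wx":0,"wy":0,"wz":0,"dx":-0.5,"dy":0,"dz":0,"claw":32},{"wx":0,"wy":0,"wz":0,"dx":-15,"dy":0,"dz":0,"claw":32},{"wx":0,"wy":0,"wz":0,"dx":-40,"dy":0,"dz":0,"claw":32},{"wx":0,"wy":0,"wz":0,"dx":-80,"dy":0,"dz":0,"claw":10},{"wx":0,"wy":0,"wz":0,"dx":-130,"dy":0,"dz":0,"claw":0}]'
python3 - <<'E'
from t import *
st()
C=Rz(cd[2]);
a=.6
R=frame(C@[np.sin(a),0,-np.cos(a)],C@[np.cos(a),0,np.sin(a)])
R2=frame(C@[0,0,-1.],C@[0,1.,0]);R3=frame(C@[0,0,-1.],C@[1.,0,0])
P=place(cd,[[-.16,0,.16]])[0]
go(P,R3);go(P,R);print(binpt(0,.056,0.))
E
```

```text
time_s: 19.0
tcp_pos: [0.58, 0.2156, 0.2081]
tool_rot: [-93.4, 89.9, -79.6]
contact_force: [0.4, 0.3, 0.1]
width: 0.0037
t 19.0 tcp [0.58   0.2156 0.2081] q [19. 25. 95. -0. 60.  6.] F [0.4 0.3 0.1] w 3.7
[[0.0, -0.238, 0.971], [-0.002, 0.971, 0.238], [-1.0, -0.002, -0.0]]
to [ 0.4339 -0.2619  0.16  ] w [0.28  0.    0.002] d [  48.8 -428.9 -255.5] deg 16.0 dist 502.0
to [ 0.4339 -0.2619  0.16  ] w [ 0.272 -0.596 -0.082] d [  48.8 -428.9 -255.5] deg 37.8 dist 502.0
[ 0.51700719 -0.26520213  0.06357942]
```

```bash
python3 -m pendant '[{"wx":0.06,"wy":-0.05,"wz":-0.01,"dx":0,"dy":-43,"dz":-25,"claw":0},{"wx":0.12,"wy":-0.15,"wz":-0.02,"dx":0,"dy":-86,"dz":-50,"claw":0},{"wx":0.2,"wy":-0.3,"wz":-0.04,"dx":0,"dy":-129,"dz":-76,"claw":0},{"wx":0.276,"wy":-0.399,"wz":-0.057,"dx":0,"dy":-172,"dz":-102,"claw":0},{"wx":0.276,"wy":-0.399,"wz":-0.057,"dx":0,"dy":-215,"dz":-127,"claw":0},{"wx":0.276,"wy":-0.399,"wz":-0.057,"dx":10,"dy":-258,"dz":-153,"claw":0},{"wx":0.276,"wy":-0.399,"wz":-0.057,"dx":20,"dy":-300,"dz":-178,"claw":0},{"wx":0.276,"wy":-0.399,"wz":-0.057,"dx":30,"dy":-343,"dz":-204,"claw":0},{"wx":0.276,"wy":-0.399,"wz":-0.057,"dx":40,"dy":-385,"dz":-230,"claw":0},{"wx":0.276,"wy":-0.399,"wz":-0.057,"dx":48,"dy":-429,"dz":-255,"claw":0}]'
python3 - <<'E'
from t import *
st();go(place(cd,[[-.125,0,.055]])[0],binR(.4))
for c in K: cv2.imwrite(f"pics/{c}6.png",bot.camera(c)[:,:,::-1])
for c in K:
    for n in("palette_blue","palette_white","palette_pink"):
        print(c,n,[(np.round(np.array(d["extent"])*[560,420,560,420]).tolist(),round(d["confidence"],2)) for d in bot.look_for(n,c)][:2])
a=cv2.imread("pics/scene6.png");b=cv2.imread("pics/top6.png")
S=lambda x:cv2.resize(x,(400,300),interpolation=2)
cv2.imwrite("pics/v10.png",np.vstack([np.hstack([S(a[225:315,80:200]),S(a[130:220,300:420])]),np.hstack([S(b[175:265,320:440]),S(b[160:250,130:250])])]))
E
```

```text
time_s: 20.0
tcp_pos: [0.4382, -0.2489, 0.1642]
tool_rot: [-0.4, 66.8, -2.6]
contact_force: [2.4, -0.1, -0.0]
width: 0.0002
t 20.0 tcp [ 0.4382 -0.2489  0.1642] q [-39.  15. 124.  33.  26. -64.] F [ 2.4 -0.1 -0. ] w 0.2
[[0.393, 0.039, 0.919], [-0.018, 0.999, -0.035], [-0.919, -0.003, 0.393]]
to [ 0.4689 -0.2633  0.055 ] w [0.002 0.004 0.003] d [112.8 -12.9 -14.3] deg 0.3 dist 114.0
scene palette_blue [([356.0, 139.0, 20.0, 42.0], 0.69)]
scene palette_white [([334.0, 138.0, 25.0, 35.0], 0.62)]
scene palette_pink [([383.0, 151.0, 22.0, 41.0], 0.86), ([92.0, 236.0, 104.0, 69.0], 0.58)]
top palette_blue [([151.0, 191.0, 38.0, 14.0], 0.95)]
top palette_white [([158.0, 208.0, 37.0, 13.0], 0.82), ([333.0, 227.0, 88.0, 13.0], 0.55)]
top palette_pink [([149.0, 167.0, 36.0, 18.0], 0.63)]
```

View pics/v10.png

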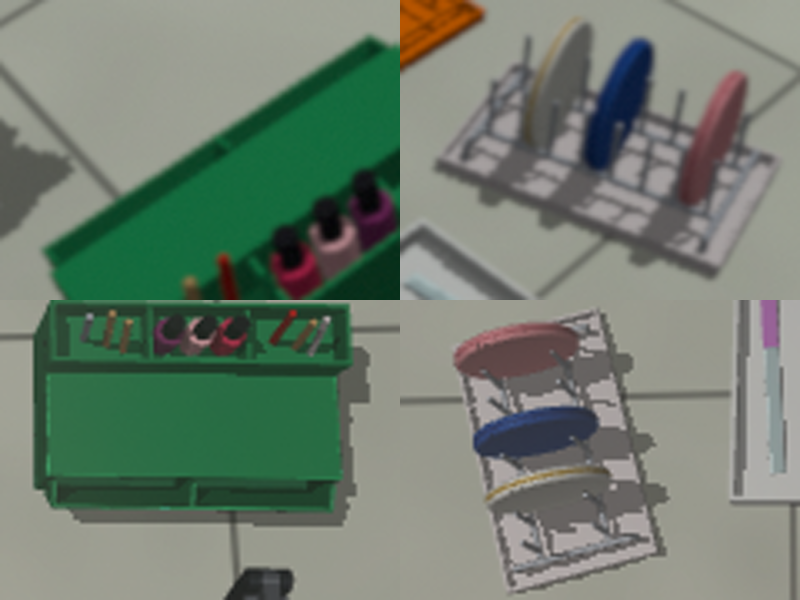

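All three palettes stand in the rack at gaps -44, 0 and +66, and the bin is empty. Now for the push; the fingers are already closed in front of the panel.

```bash
python3 -m pendant '[{"wx":0,"wy":0,"wz":0,"dx":30,"dy":-13,"dz":-14,"claw":0},{"wx":0,"wy":0,"wz":0,"dx":60,"dy":-13,"dz":-14,"claw":0},{"wx":0,"wy":0,"wz":0,"dx":90,"dy":-13,"dz":-14,"claw":0},{"wx":0,"wy":0,"wz":0,"dx":113,"dy":-13,"dz":-14,"claw":0},{"wx":0,"wy":0,"wz":0,"dx":113,"dy":-13,"dz":-14,"claw":0},{"wx":0,"wy":0,"wz":0,"dx":113,"dy":-13,"dz":-14,"claw":0}]'
python3 - <<'E'
from t import *
st()
for x in(-.1,-.08,-.067,-.055):go(place(cd,[[x,0,.055]])[0],binR(.4))
E
```

```text
time_s: 21.0
tcp_pos: [0.4704, -0.2586, 0.0545]
tool_rot: [-0.2, 67.0, -2.2]
contact_force: [0.3, 0.7, 0.6]
width: 0.0004
t 21.0 tcp [ 0.4704 -0.2586  0.0545] q [-37.  30. 123.  60.  15. -92.] F [0.3 0.7 0.6] w 0.4
[[0.391, 0.035, 0.92], [-0.015, 0.999, -0.031], [-0.92, -0.002, 0.391]]
to [ 0.4938 -0.2643  0.055 ] w [ 0.005  0.002 -0.   ] d [ 8.8 -4.8 21.9] deg 0.3 dist 24.0
to [ 0.5138 -0.2651  0.055 ] w [ 0.005  0.002 -0.   ] d [16.6 -4.9 40.3] deg 0.3 dist 44.0
to [ 0.5268 -0.2656  0.055 ] w [ 0.005  0.002 -0.   ] d [21.7 -5.  52.3] deg 0.3 dist 57.0
to [ 0.5388 -0.2661  0.055 ] w [ 0.005  0.002 -0.   ] d [26.4 -5.1 63.3] deg 0.3 dist 69.0
```

```bash
python3 -m pendant '[{"wx":0,"wy":0,"wz":0,"dx":4,"dy":-2,"dz":10,"claw":0},{"wx":0,"wy":0,"wz":0,"dx":9,"dy":-4,"dz":22,"claw":0},{"wx":0,"wy":0,"wz":0,"dx":13,"dy":-5,"dz":31,"claw":0},{"wx":0,"wy":0,"wz":0,"dx":16.6,"dy":-5,"dz":40,"claw":0},{"wx":0,"wy":0,"wz":0,"dx":18.6,"dy":-5,"dz":45,"claw":0},{"wx":0,"wy":0,"wz":0,"dx":18.6,"dy":-5,"dz":45,"claw":0}]'
python3 - <<'E'
from t import *
for x in(-.07,-.06,-.055):go(place(cd,[[x,0,.055]])[0],binR(.4))
E
```

```text
time_s: 21.6
tcp_pos: [0.5193, -0.265, 0.0567]
tool_rot: [-0.4, 66.9, -2.3]
contact_force: [-0.5, 1.4, 3.9]
width: 0.0004
to [ 0.5238 -0.2655  0.055 ] w [ 0.007  0.003 -0.   ] d [ 3.4 -0.3  3.5] deg 0.4 dist 5.0
to [ 0.5338 -0.2659  0.055 ] w [ 0.007  0.003 -0.   ] d [ 7.3 -0.4 12.7] deg 0.4 dist 15.0
to [ 0.5388 -0.2661  0.055 ] w [ 0.007  0.003 -0.   ] d [ 9.2 -0.4 17.2] deg 0.4 dist 20.0
```

```bash
python3 -m pendant '[{"wx":0,"wy":0,"wz":0,"dx":2,"dy":0,"dz":3,"claw":0},{"wx":0,"wy":0,"wz":0,"dx":3.5,"dy":0,"dz":5.5,"claw":0},{"wx":0,"wy":0,"wz":0,"dx":3.5,"dy":0,"dz":5.5,"claw":0}]'; python3 -m pendant '[{"wx":0,"wy":0,"wz":0,"dx":0.8,"dy":0,"dz":2,"claw":0},{"wx":0,"wy":0,"wz":0,"dx":1.3,"dy":0,"dz":3,"claw":0},{"wx":0,"wy":0,"wz":0,"dx":1.3,"dy":0,"dz":3,"claw":0}]'
python3 - <<'E'
from t import *
st();cv2.imwrite("pics/scene7.png",bot.camera("scene")[:,:,::-1])
a=cv2.imread("pics/scene7.png");
cv2.imwrite("pics/v11.png",cv2.resize(a[215:335,80:240],(800,600),interpolation=2))
for x in(-.06,-.055):go(place(cd,[[x,0,.055]])[0],binR(.4))
E
```

```text
time_s: 21.9
tcp_pos: [0.5263, -0.2653, 0.0578]
tool_rot: [-0.5, 66.7, -2.4]
contact_force: [-5.1, 1.4, 12.8]
width: -0.0
time_s: 22.2
tcp_pos: [0.5294, -0.2651, 0.0584]
tool_rot: [-0.5, 66.7, -2.3]
contact_force: [-4.9, 1.3, 5.6]
width: 0.0001
t 22.2 tcp [ 0.5294 -0.2651  0.0584] q [-34.  32. 116.  47.  16. -76.] F [-4.9  1.3  5.6] w 0.1
[[0.395, 0.033, 0.918], [-0.016, 0.999, -0.029], [-0.919, -0.003, 0.395]]
to [ 0.5338 -0.2659  0.055 ] w [0.008 0.006 0.   ] d [ 4.8 -0.6  2.6] deg 0.6 dist 6.0
to [ 0.5388 -0.2661  0.055 ] w [0.008 0.006 0.   ] d [ 6.8 -0.6  7.2] deg 0.6 dist 10.0
```

View pics/v11.png

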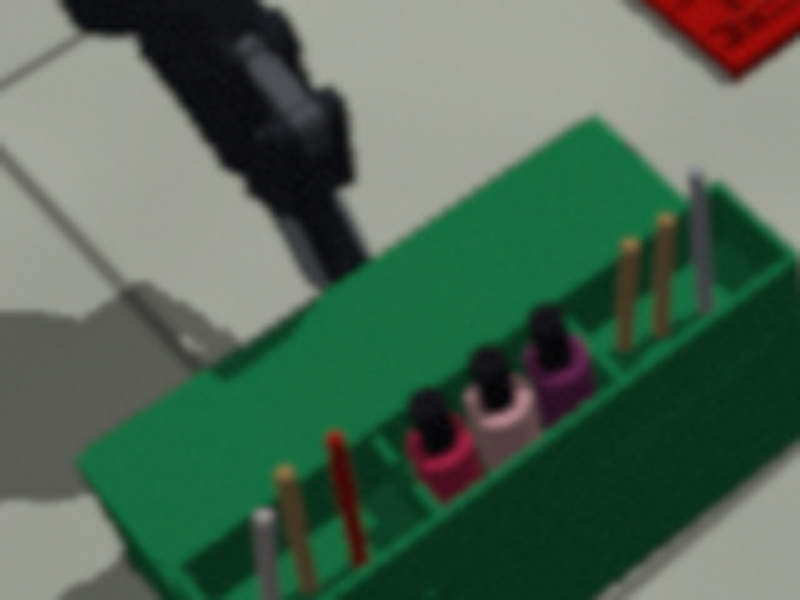

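The panel no longer shows past the deck edge, so the bin is nearly shut. I'll keep pushing horizontally and watch the force.

```bash
python3 -m pendant '[{"wx":0,"wy":0,"wz":0,"dx":0.4,"dy":0,"dz":0.9,"claw":0},{"wx":0,"wy":0,"wz":0,"dx":0.8,"dy":0,"dz":1.8,"claw":0},{"wx":0,"wy":0,"wz":0,"dx":0.8,"dy":0,"dz":1.8,"claw":0}]';  python3 -m pendant '[{"wx":0,"wy":0,"wz":0,"dx":0.4,"dy":0,"dz":0.9,"claw":0},{"wx":0,"wy":0,"wz":0,"dx":0.8,"dy":0,"dz":1.8,"claw":0},{"wx":0,"wy":0,"wz":0,"dx":0.8,"dy":0,"dz":1.8,"claw":0}]'
```

```text
time_s: 22.55
tcp_pos: [0.5314, -0.2652, 0.0585]
tool_rot: [-0.5, 66.7, -2.3]
contact_force: [-4.9, -0.3, 3.6]
width: -0.0001
time_s: 22.85
tcp_pos: [0.5319, -0.2651, 0.0585]
tool_rot: [-0.5, 66.8, -2.3]
contact_force: [-13.8, -2.1, 9.0]
width: -0.0002
```

```bash
python3 -m pendant '[{"wx":0,"wy":0,"wz":0,"dx":0.6,"dy":0,"dz":1.4,"claw":0},{"wx":0,"wy":0,"wz":0,"dx":1,"dy":0,"dz":2.4,"claw":0},{"wx":0,"wy":0,"wz":0,"dx":1,"dy":0,"dz":2.4,"claw":0},{"wx":0,"wy":0,"wz":0,"dx":1,"dy":0,"dz":2.4,"claw":0}]'
```

```text
time_s: 23.25
tcp_pos: [0.5321, -0.2651, 0.0584]
tool_rot: [-0.4, 66.9, -2.4]
contact_force: [-20.7, -2.8, 15.8]
width: -0.0002
```

Hard stop: 0.2 mm of travel for 21 N. I'll back off along -x, rise, and look.

```bash
python3 -m pendant '[{"wx":0,"wy":0,"wz":0,"dx":-2,"dy":0,"dz":-5,"claw":0},{"wx":0,"wy":0,"wz":0,"dx":-10,"dy":0,"dz":-25,"claw":0},{"wx":0,"wy":0,"wz":0,"dx":-25,"dy":0,"dz":-55,"claw":0},{"wx":0,"wy":0,"wz":0,"dx":-65,"dy":0,"dz":-70,"claw":0},{"wx":0,"wy":0,"wz":0,"dx":-105,"dy":10,"dz":-75,"claw":0},{"wx":0,"wy":0,"wz":0,"dx":-140,"dy":50,"dz":-75,"claw":0},{"wx":0,"wy":0,"wz":0,"dx":-150,"dy":95,"dz":-75,"claw":0},{"wx":0,"wy":0,"wz":0,"dx":-150,"dy":140,"dz":-75,"claw":0},{"wx":0,"wy":0,"wz":0,"dx":-150,"dy":140,"dz":-75,"claw":0}]'
python3 - <<'E'
from t import *
st()
for c in K: cv2.imwrite(f"pics/{c}8.png",bot.camera(c)[:,:,::-1])
a=cv2.imread("pics/scene8.png");b=cv2.imread("pics/top8.png")
S=lambda x,w=400:cv2.resize(x,(w,300),interpolation=2)
cv2.imwrite("pics/v12.png",np.vstack([np.hstack([S(a[225:315,80:200]),S(a[130:220,300:420])]),np.hstack([S(b[175:265,320:440]),S(b[110:260,130:310])])]))
for c in K:
    for n in("palette_blue","palette_white","palette_pink","bin"):
        print(c,n,[(np.round(np.array(d["extent"])*[560,420,560,420]).tolist(),round(d["confidence"],2)) for d in bot.look_for(n,c)][:2])
for th in(0,.05,.1,.4):print(th,"lip top rows",proj("top",np.array([binpt(.1,.056,0,th),binpt(-.1,.056,0,th)])).round(1).tolist())
print("deck front",proj("top",place(cd,[[-.055,.1,.073],[-.055,-.1,.073]])).round(1).tolist())
for f in(4,6,8): # green front edge at several columns of the top picture
    im=cv2.imread(f"pics/top{f}.png").astype(int);g=(im[:,:,1]-im[:,:,2]>25)&(im[:,:,1]-im[:,:,0]>15)
    print(f,[int(np.where(g[200:260,u])[0].max()+200) for u in(340,348,365,372,405,412)])
E
```

```text
time_s: 24.15
tcp_pos: [0.4086, -0.1157, 0.1671]
tool_rot: [-0.3, 66.9, -1.9]
contact_force: [-0.1, 0.4, -0.1]
width: -0.0
t 24.15 tcp [ 0.4086 -0.1157  0.1671] q [-23.   7. 134.  26.  19. -45.] F [-0.1  0.4 -0.1] w -0.0
[[0.392, 0.028, 0.919], [-0.013, 1.0, -0.025], [-0.92, -0.002, 0.393]]
scene palette_blue [([353.0, 143.0, 24.0, 39.0], 0.79)]
scene palette_white [([334.0, 136.0, 24.0, 38.0], 0.87)]
scene palette_pink [([383.0, 149.0, 25.0, 42.0], 0.83)]
scene bin []
top palette_blue [([149.0, 191.0, 40.0, 16.0], 0.91), ([229.0, 122.0, 62.0, 101.0], 0.67)]
top palette_white [([159.0, 211.0, 35.0, 13.0], 0.89)]
top palette_pink [([147.0, 169.0, 40.0, 15.0], 0.93)]
top bin [([334.0, 228.0, 83.0, 6.0], 0.73)]
0 lip top rows [[335.0, 227.6], [419.3, 228.9]]
0.05 lip top rows [[335.0, 228.8], [419.4, 230.1]]
0.1 lip top rows [[335.0, 229.9], [419.4, 231.2]]
0.4 lip top rows [[334.9, 236.9], [419.1, 238.3]]
deck front [[335.3, 227.3], [420.0, 228.6]]
4 [236, 237, 237, 237, 228, 228]
6 [236, 237, 237, 237, 237, 238]
8 [228, 228, 231, 229, 232, 232]
```

View pics/v12.png

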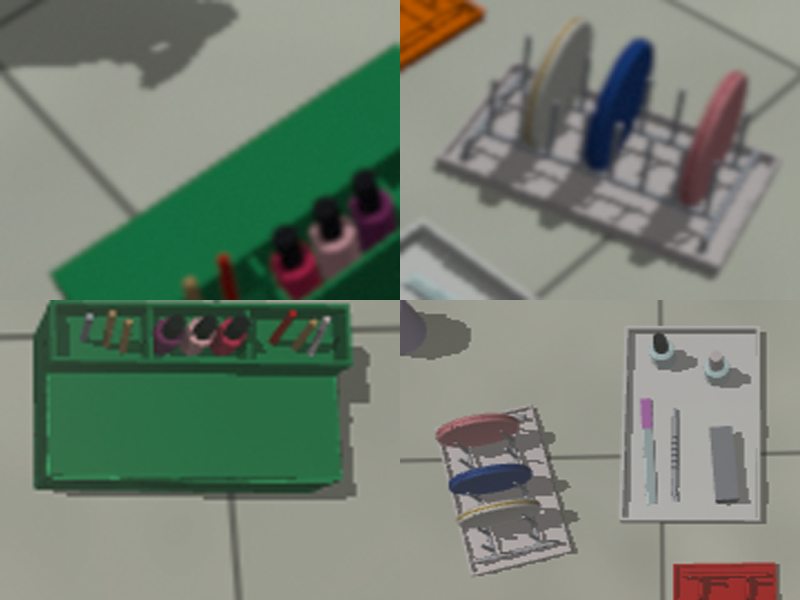

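I've now used 12 pictures. They show the bin shut or nearly so, the palettes in place, and the tray untouched. Next I quantify any remaining bin angle from pixel rows in the top picture.

Run:
```python
from t import *
for z in(.073,.068,.04,.012,0):print(z,proj("top",place(cd,[[-.055,.1,z],[-.055,0,z],[-.055,-.1,z]])).round(1).tolist())
for th in(0,.05,.1,.2):print(th,proj("top",binpt(0,.056,0,th)).round(1),proj("scene",np.array([binpt(.07,.056,0,th),binpt(-.07,.056,0,th)])).round(1).tolist())
print("deck scene",proj("scene",place(cd,[[-.055,.07,.073],[-.055,-.07,.073]])).round(1).tolist())
im=np.mean([bot.camera("top").astype(float) for _ in range(3)],0)
for u in(333,336,345,355,365,375,385,395,405,414,418):print(u,im[222:240,u,1].round().astype(int).tolist())
```

```text
0.073 [[335.3, 227.3], [377.6, 227.9], [420.0, 228.6]]
0.068 [[335.0, 227.6], [377.1, 228.2], [419.3, 228.9]]
0.04 [[333.5, 229.3], [374.4, 229.9], [415.4, 230.6]]
0.012 [[332.0, 230.9], [371.9, 231.5], [411.8, 232.2]]
0 [[331.4, 231.6], [370.8, 232.2], [410.3, 232.8]]
0 [[377.1 228.2]] [[183.9, 248.6], [114.5, 294.4]]
0.05 [[377.2 229.4]] [[183.0, 247.7], [113.7, 293.4]]
0.1 [[377.2 230.6]] [[182.1, 246.9], [112.9, 292.4]]
0.2 [[377.2 233. ]] [[180.4, 245.4], [111.3, 290.6]]
deck scene [[183.5, 246.8], [113.7, 292.8]]
333 [78, 78, 85, 85, 83, 79, 67, 63, 62, 70, 156, 156, 155, 155, 155, 155, 155, 156]
336 [112, 112, 112, 112, 112, 93, 126, 65, 64, 67, 99, 156, 156, 155, 155, 155, 155, 155]
345 [112, 112, 112, 112, 112, 118, 121, 59, 64, 69, 89, 99, 158, 157, 157, 158, 157, 156]
355 [111, 111, 111, 111, 111, 113, 133, 66, 63, 69, 90, 100, 160, 160, 158, 158, 158, 158]
365 [110, 111, 110, 110, 110, 113, 90, 65, 57, 64, 79, 98, 157, 158, 157, 157, 156, 156]
375 [110, 110, 110, 110, 110, 113, 81, 82, 55, 61, 74, 97, 156, 156, 156, 156, 156, 156]
385 [109, 109, 110, 109, 109, 109, 84, 97, 60, 60, 73, 97, 98, 157, 158, 157, 157, 157]
395 [109, 109, 109, 109, 109, 109, 87, 122, 59, 60, 71, 95, 96, 155, 155, 154, 154, 154]
405 [108, 108, 108, 108, 108, 108, 90, 132, 60, 59, 61, 96, 97, 155, 155, 155, 155, 154]
414 [108, 108, 108, 108, 108, 109, 114, 115, 54, 59, 80, 95, 96, 155, 155, 155, 155, 155]
418 [108, 108, 109, 108, 109, 108, 118, 115, 66, 95, 95, 95, 96, 155, 155, 155, 155, 155]
```

```bash
python3 - <<'E'
import cv2
for f in(6,8):
    im=cv2.imread(f"pics/top{f}.png")
    print(f)
    for u in(345,355,385,405):print(u,im[222:242,u,1].tolist())
a=cv2.imread("pics/scene6.png");b=cv2.imread("pics/scene8.png")
for u in(115,125,150,165,180):print(u,a[240:300,u,1].tolist() if 0 else "", [int(x) for x in b[240:300,u,1]])
E
python3 - <<'E'
from t import *
for a in(.4,.2,.0):
    st() if a==.4 else 0
    go(place(cd,[[-.12,0,.05]])[0],binR(a))
E
```

```text
6
345 [112, 112, 112, 111, 112, 118, 83, 82, 75, 58, 71, 71, 71, 72, 96, 94, 99, 98, 98, 99]
355 [111, 111, 111, 111, 111, 113, 80, 81, 75, 57, 70, 70, 70, 71, 76, 101, 98, 99, 99, 99]
385 [109, 109, 109, 109, 109, 108, 79, 80, 81, 59, 67, 67, 67, 67, 69, 125, 75, 97, 97, 97]
405 [109, 108, 108, 108, 108, 108, 100, 81, 81, 65, 52, 66, 66, 66, 67, 103, 71, 94, 95, 94]
8
345 [112, 112, 112, 112, 111, 118, 121, 59, 64, 68, 89, 99, 157, 158, 157, 157, 157, 156, 156, 156]
355 [110, 111, 111, 110, 111, 113, 132, 65, 63, 69, 90, 100, 159, 159, 159, 158, 158, 157, 158, 157]
385 [109, 110, 109, 108, 109, 109, 84, 98, 60, 60, 73, 98, 98, 157, 158, 157, 157, 157, 157, 157]
405 [108, 108, 108, 108, 108, 108, 91, 132, 59, 59, 61, 95, 96, 155, 155, 155, 154, 154, 154, 155]
115  [93, 92, 92, 102, 130, 151, 157, 158, 159, 158, 158, 158, 158, 158, 157, 159, 158, 158, 158, 159, 159, 160, 160, 160, 160, 159, 160, 159, 159, 160, 160, 160, 160, 161, 161, 161, 162, 162, 162, 160, 155, 144, 127, 112, 107, 114, 127, 142, 152, 156, 158, 155, 144, 129, 115, 109, 109, 108, 107, 109]
125  [105, 95, 93, 92, 92, 
[... 911 characters left out ...]
, 161, 156, 145, 124, 111, 109, 110, 109, 108, 108, 108, 110, 109, 110, 111, 109, 109, 109, 110, 109, 110, 109, 109, 110, 109, 109, 109, 110, 109, 109, 109, 109, 109, 108, 104, 91, 66, 44, 32, 26, 20, 16, 14, 8, 8, 8, 9, 6, 6, 30, 76, 119, 123]
t 24.8 tcp [ 0.409  -0.1209  0.1664] q [-24.   7. 134.  27.  19. -46.] F [-0.4 -0.5 -0.7] w 0.2
[[0.392, 0.035, 0.919], [-0.016, 0.999, -0.031], [-0.92, -0.003, 0.392]]
to [ 0.4738 -0.2635  0.05  ] w [0.005 0.003 0.001] d [ 134.8 -139.9   18.4] deg 0.4 dist 195.0
to [ 0.4738 -0.2635  0.05  ] w [0.005 0.203 0.001] d [ 134.8 -139.9   18.4] deg 11.6 dist 195.0
to [ 0.4738 -0.2635  0.05  ] w [0.005 0.403 0.002] d [ 134.8 -139.9   18.4] deg 23.1 dist 195.0
```

The top view shows a thin lit lip just past the deck edge, so about 0.04 rad is left. The thick part of the finger may have met the deck. I'll push again, lower down, so that the fingertip leads.

```bash
python3 -m pendant '[{"wx":0,"wy":0,"wz":0,"dx":0,"dy":-45,"dz":0,"claw":0},{"wx":0,"wy":0,"wz":0,"dx":10,"dy":-90,"dz":0,"claw":0},{"wx":0,"wy":0,"wz":0,"dx":40,"dy":-125,"dz":5,"claw":0},{"wx":0,"wy":0,"wz":0,"dx":80,"dy":-140,"dz":10,"claw":0},{"wx":0,"wy":0,"wz":0,"dx":120,"dy":-140,"dz":10,"claw":0},{"wx":0,"wy":0,"wz":0,"dx":146,"dy":-140,"dz":11,"claw":0},{"wx":0,"wy":0,"wz":0,"dx":146,"dy":-140,"dz":11,"claw":0}]'
python3 - <<'E'
from t import *
st()
for x in(-.08,-.065,-.055):go(place(cd,[[x,0,.035]])[0],binR(.4))
E
```

```text
time_s: 25.5
tcp_pos: [0.4709, -0.2629, 0.0336]
tool_rot: [0.0, 67.1, -2.0]
contact_force: [0.5, 0.9, 0.5]
width: 0.0005
t 25.5 tcp [ 0.4709 -0.2629  0.0336] q [ -38.   33.  122.   67.   14. -100.] F [0.5 0.9 0.5] w 0.5
[[0.388, 0.035, 0.921], [-0.014, 0.999, -0.033], [-0.922, 0.0, 0.388]]
to [ 0.5138 -0.2651  0.035 ] w [ 0.004 -0.001 -0.002] d [15.4 -0.7 40.1] deg 0.3 dist 43.0
to [ 0.5288 -0.2657  0.035 ] w [ 0.004 -0.001 -0.002] d [21.3 -0.7 54. ] deg 0.3 dist 58.0
to [ 0.5388 -0.2661  0.035 ] w [ 0.004 -0.001 -0.002] d [25.1 -0.8 63.2] deg 0.3 dist 68.0
```

```bash
python3 -m pendant '[{"wx":0,"wy":0,"wz":0,"dx":5,"dy":0,"dz":14,"claw":0},{"wx":0,"wy":0,"wz":0,"dx":10,"dy":-0.7,"dz":28,"claw":0},{"wx":0,"wy":0,"wz":0,"dx":15,"dy":-0.7,"dz":40,"claw":0},{"wx":0,"wy":0,"wz":0,"dx":18.5,"dy":-0.7,"dz":48,"claw":0},{"wx":0,"wy":0,"wz":0,"dx":19.7,"dy":-0.7,"dz":51,"claw":0},{"wx":0,"wy":0,"wz":0,"dx":19.7,"dy":-0.7,"dz":51,"claw":0}]'; python3 -m pendant '[{"wx":0,"wy":0,"wz":0,"dx":0.8,"dy":0,"dz":1.8,"claw":0},{"wx":0,"wy":0,"wz":0,"dx":1.2,"dy":0,"dz":2.8,"claw":0},{"wx":0,"wy":0,"wz":0,"dx":1.2,"dy":0,"dz":2.8,"claw":0}]'
```

```text
time_s: 26.1
tcp_pos: [0.5257, -0.2657, 0.0364]
tool_rot: [-0.1, 67.1, -2.1]
contact_force: [0.6, 0.9, 0.5]
width: -0.0002
time_s: 26.4
tcp_pos: [0.5285, -0.2659, 0.0366]
tool_rot: [-0.1, 67.1, -2.1]
contact_force: [-0.6, 1.4, 0.0]
width: 0.0
```

```bash
python3 -m pendant '[{"wx":0,"wy":0,"wz":0,"dx":0.6,"dy":0,"dz":1.2,"claw":0},{"wx":0,"wy":0,"wz":0,"dx":1.2,"dy":0,"dz":2.6,"claw":0},{"wx":0,"wy":0,"wz":0,"dx":1.2,"dy":0,"dz":2.6,"claw":0}]'; python3 -m pendant '[{"wx":0,"wy":0,"wz":0,"dx":0.6,"dy":0,"dz":1.2,"claw":0},{"wx":0,"wy":0,"wz":0,"dx":1.0,"dy":0,"dz":2.2,"claw":0},{"wx":0,"wy":0,"wz":0,"dx":1.0,"dy":0,"dz":2.2,"claw":0}]'
```

```text
time_s: 26.7
tcp_pos: [0.5308, -0.2659, 0.0363]
tool_rot: [-0.1, 67.1, -2.1]
contact_force: [-3.8, 0.3, 2.2]
width: 0.0001
time_s: 27.0
tcp_pos: [0.5318, -0.2657, 0.036]
tool_rot: [-0.0, 67.2, -2.1]
contact_force: [-10.4, -0.6, 8.3]
width: -0.0002
```

```bash
python3 -m pendant '[{"wx":0,"wy":0,"wz":0,"dx":0.6,"dy":0,"dz":1.2,"claw":0},{"wx":0,"wy":0,"wz":0,"dx":0.9,"dy":0,"dz":2.0,"claw":0},{"wx":0,"wy":0,"wz":0,"dx":0.9,"dy":0,"dz":2.0,"claw":0}]'; python3 -m pendant '[{"wx":0,"wy":0,"wz":0,"dx":0.6,"dy":0,"dz":1.2,"claw":0},{"wx":0,"wy":0,"wz":0,"dx":0.9,"dy":0,"dz":2.0,"claw":0},{"wx":0,"wy":0,"wz":0,"dx":0.9,"dy":0,"dz":2.0,"claw":0}]'
python3 - <<'E'
from t import *
im=np.mean([bot.camera("top").astype(float) for _ in range(2)],0)
for u in(336,345,355,365,385,395,405,414):print(u,im[224:236,u,1].round().astype(int).tolist())
E
```

```text
time_s: 27.3
tcp_pos: [0.5318, -0.2656, 0.0355]
tool_rot: [0.0, 67.3, -2.1]
contact_force: [-14.4, -2.1, 10.9]
width: -0.0002
time_s: 27.6
tcp_pos: [0.5319, -0.2654, 0.0352]
tool_rot: [0.1, 67.5, -2.1]
contact_force: [-15.3, -2.1, 10.7]
width: 0.0001
336 [116, 116, 116, 107, 67, 67, 67, 70, 102, 161, 162, 161]
345 [116, 116, 115, 122, 62, 66, 66, 70, 92, 102, 163, 163]
355 [114, 114, 114, 116, 68, 64, 64, 70, 92, 103, 164, 164]
365 [114, 113, 114, 116, 60, 56, 63, 65, 80, 101, 162, 162]
385 [71, 71, 71, 71, 71, 44, 44, 38, 38, 38, 38, 38]
395 [70, 71, 70, 76, 76, 59, 59, 59, 68, 80, 35, 35]
405 [110, 110, 111, 110, 100, 58, 58, 58, 60, 98, 161, 159]
414 [110, 111, 110, 111, 116, 54, 58, 54, 80, 98, 159, 159]
```

The lit lip strip has gone: row 228 at columns 345–365 is now face-dark. The panel is flush. I'll retreat and recheck.

```bash
python3 -m pendant '[{"wx":0,"wy":0,"wz":0,"dx":-2,"dy":0,"dz":-5,"claw":0},{"wx":0,"wy":0,"wz":0,"dx":-10,"dy":0,"dz":-25,"claw":0},{"wx":0,"wy":0,"wz":0,"dx":-25,"dy":0,"dz":-55,"claw":0},{"wx":0,"wy":0,"wz":0,"dx":-65,"dy":0,"dz":-70,"claw":0},{"wx":0,"wy":0,"wz":0,"dx":-110,"dy":10,"dz":-75,"claw":0},{"wx":0,"wy":0,"wz":0,"dx":-150,"dy":40,"dz":-75,"claw":0},{"wx":0,"wy":0,"wz":0,"dx":-170,"dy":85,"dz":-75,"claw":0},{"wx":0,"wy":0,"wz":0,"dx":-175,"dy":130,"dz":-75,"claw":0},{"wx":0,"wy":0,"wz":0,"dx":-175,"dy":130,"dz":-75,"claw":0}]'
python3 - <<'E'
from t import *
st()
im=np.mean([bot.camera("top").astype(float) for _ in range(2)],0)
for u in(336,345,355,365,375,385,395,405,414):print(u,im[224:236,u,1].round().astype(int).tolist())
bot.camera("scene")
q=lambda c,P:(lambda z:np.round([z[:,0].min(),z[:,1].min(),np.ptp(z[:,0]),np.ptp(z[:,1])],0).tolist())(proj(c,P))
for c in K:
    for n,x in(("palette_blue",0),("palette_white",-.044),("palette_pink",.066)):
        print(c,n,[(np.round(np.array(d["extent"])*[560,420,560,420]).tolist(),round(d["confidence"],2)) for d in bot.look_for(n,c)][:1],q(c,place(rk,disc()+[x,0,.056])))
a=cv2.imread("pics/top0.png").astype(int)[:,:,::-1];print("tray diff",np.abs(a-im)[120:228,226:292].mean(),"rack/pink diff", np.abs(a-im)[160:180,140:190].mean())
E
```

```text
time_s: 28.6
tcp_pos: [0.3994, -0.1259, 0.1688]
tool_rot: [0.3, 67.5, -1.6]
contact_force: [0.1, -0.5, -0.4]
width: -0.0001
t 28.6 tcp [ 0.3994 -0.1259  0.1688] q [-26.   6. 134.  27.  20. -47.] F [ 0.1 -0.5 -0.4] w -0.1
[[0.383, 0.032, 0.923], [-0.011, 0.999, -0.03], [-0.924, 0.002, 0.383]]
336 [112, 112, 112, 103, 65, 65, 66, 68, 98, 156, 156, 155]
345 [112, 111, 112, 118, 60, 64, 64, 68, 89, 99, 158, 157]
355 [110, 110, 110, 112, 65, 63, 63, 69, 90, 100, 160, 159]
365 [110, 110, 110, 113, 59, 56, 62, 65, 78, 98, 157, 157]
375 [110, 110, 110, 113, 70, 59, 62, 62, 74, 97, 156, 156]
385 [108, 109, 109, 108, 78, 65, 58, 61, 72, 98, 157, 157]
395 [109, 109, 109, 108, 94, 60, 60, 60, 68, 96, 154, 154]
405 [108, 108, 108, 108, 99, 60, 60, 60, 62, 96, 156, 154]
414 [108, 108, 108, 108, 114, 54, 59, 56, 80, 96, 154, 154]
scene palette_blue [([356.0, 142.0, 20.0, 37.0], 0.85)] [353.0, 141.0, 22.0, 41.0]
scene palette_white [] [334.0, 135.0, 22.0, 41.0]
scene palette_pink [([384.0, 150.0, 23.0, 43.0], 0.88)] [382.0, 152.0, 22.0, 42.0]
top palette_blue [([151.0, 192.0, 38.0, 14.0], 0.84)] [153.0, 191.0, 38.0, 16.0]
top palette_white [([157.0, 210.0, 38.0, 11.0], 0.6)] [157.0, 209.0, 38.0, 16.0]
top palette_pink [([148.0, 169.0, 38.0, 15.0], 0.67)] [147.0, 165.0, 38.0, 17.0]
tray diff 6.115834268612047 rack/pink diff 4.499833333333333
```

```bash
python3 -c "
from rig import bot
print(bot.hand_in())"
```

```text
the job is handed in; nothing more can be done
None
```

The job is handed in, with the robot's clock at about 29 s of the 70 s allowed. Both palettes stand in the rack and the bin reads as shut.

- **Palettes:** Blue is in the middle gap and white is in the gap at -44 mm. That leaves the gap at -22 mm empty between them, and the gaps at +22 and +44 mm empty between blue and pink. Each was lowered until it rested on the rails (about 9–11 N) and only then released.
- **Bin:** The first push left it roughly 0.04 rad open, judged from a thin lit strip of the lip past the deck edge. I pushed again lower on the panel. It came to a stop at about 15 N, and after I backed off that strip was gone in the top view. That is my evidence for "fully shut"; I could not read the bin angle directly.

**Last checks:**
- In the top picture the palette detections agree with the expected rack positions to about 4–5 pixels.
- In the last scene picture the network missed white. It had found it there one picture earlier, and the last top view still shows it in place.
- The last picture I viewed, taken before the second push, showed the tray things where they started and pink still standing. The last top picture was only compared with the first one by number: the tray area differed by 6 grey levels on average and the pink area by 4.5. I put that down to shadows but did not verify it.
- The arm ended clear of everything, with about zero contact force.

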